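# Stow two cover panels in a spring-clip rack

### The arm

A 6-joint arm with a two-finger parallel gripper is mounted at the origin on the work surface. World frame = base frame: x ahead of the robot, y to its left, z up, the work surface at z = 0. Lengths are in m, angles in degrees, forces in N, time in s.
With the tool pointing down it reaches from about 0.4 to 0.825 m from the base axis. Payload 7 kg.
Tool frame: the origin (TCP) lies at the very end of the fingers, on their centre line; the grasp point (between the pads) lies 19 mm behind it (manip.grip_depth is the distance from the TCP to the grasp point, in m); y points along the fingers, z is the direction in which the jaws open and shut, and the axes are right-handed (so a half turn about y gives the same grasp; the last joint's range is limited). The gripper opens to 85 mm and grips with 20 to 120 N. Pads are 22 mm wide; open, the fingers measure 114 mm over their backs; the gripper's body (76 mm by 85 mm) begins 54 mm behind the grasp point. The pads swing forward as they close: fully open they stand 13 mm farther back than shut.
Start: joints at [89.33, 20.546, 0.682, 0, -70.136, -16.507], TCP at [0.199, 0.645, 0.199] pointing down, gripper open.
Joint ranges: [-176.03, 176.03], [-82.01, 121.73], [-58.28, 71.71], [-173.87, 95.51], [-174.79, -0.11], [-173.66, 173.66]. Speed limits (degrees/s): [136.94, 136.94, 172.46, 180, 180, 180].

### API

Orientations are given as a 3x3 rotation matrix whose columns are the frame's x, y, z axes.
In Python, from rig import manip, viewer gives the robot as it stands.
- The arm moves only by the tool send_rows, never from a script. Its arguments are lists of equal length, an entry for each row: "translation": the shift along the tool's x, y, z in units of 0.02 m (1.0 is 0.02 m), a list of three; "angular": the turn, a rotation vector about the tool's x, y, z in units of 0.1 rad (1.0 is 0.1 rad), a list of three. A call has exactly 10 rows; each row shifts and turns the commanded pose from where the row before left it, along the tool's axes as they then stand; what a row does not reach is not made up. A row lasts 1/10 s, in which the tool goes at most 50 mm and 8.59 degrees, less where a joint would pass 70% of its speed; a pose out of reach is approached as far as the arm can. A call with a number of a shift or a turn outside -1 to 1 is refused whole. A call with a gripper value outside its range is refused whole. "fingers" is the opening, from 0 (shut) to 1 (fully open), set as the call begins (left out, the last holds). The fingers move at their own pace and stop on an object; "squeeze" is the grip in N (left out, the last holds). Time passes only in rows, so rows that do not move let the fingers close, or fill a call up. It gives the time, the measured TCP pose, the force and the opening at its end, in the units of the state.
- manip.state(): the state, without advancing time (a new reading comes with each control period).
- viewer.snapshot(name): name is "side" or "top" or "wrist"; returns a dict with "image" (420x560x3 uint8, blue, green, red), "z_map" (420x560 float32, m along the optical axis (not along the pixel's ray), 0 where there is no reading), "mtx" (3x3 intrinsics, pixels), "eye" and "orientation" of the camera in the world. Camera axes: x right, y up, looking along -z (the intrinsics and any distortion apply to the point x, -y, -z); pixel columns grow to the right and rows downward; lengths in m; the calibration is good to about 2 mm. A picture is of the moment at which its call begins.
- manip.finish_job(): hands the job in, once; it reports no verdict.
The state is a dict: "t": time; "joint_positions": joint angles; "qvel": joint speeds; "joint_efforts": joint torques, N m; "eef_pos": TCP position; "eef_rot": TCP orientation; "wrist_force": force on the tool from outside, world axes, zero at the start; "moment": the same for the moment, N m; "finger_gap": finger opening in m.
Only numpy, scipy, OpenCV 4.12 (cv2) and the standard library are available. Lean on these libraries where they do the work, as an engineer would, in place of code of your own. Each camera call takes 0.05 s, during which the arm holds its last target.

### The job

Take the long and the short cover panel out of their cradles and push each one, upright and nose first (its grip tab end last), through the mouth of its own slot in the rack (long panel in the empty long slot, short panel in the short slot) until it is fully home and the spring clip has snapped shut behind it. Leave the panel that is already stowed in place, and do not knock over or shift the lens barrel, the jar or the clamp.

Things in the scene. Friction and masses are not known exactly. Their poses are not given: they have to be found in the camera images.
- panel_long: aluminium cover panel on edge, 8 mm thick: plate 100 mm long (x), 55 mm high, with a grip tab as thick, 36 mm long and 34 mm high on top of it (tab top z = 89 mm). The tab's middle is at x = -30.0 mm, 20 mm from the tail end (-x); the end without the tab (+x) is the nose. Origin: middle of the plate's lower edge; z up. About 110 to 225 g. Starts in the long cradle
- panel_short: aluminium cover panel on edge, 8 mm thick: plate 75 mm long (x), 55 mm high, with a grip tab as thick, 36 mm long and 34 mm high on top of it (tab top z = 89 mm). The tab's middle is at x = -17.5 mm, 20 mm from the tail end (-x); the end without the tab (+x) is the nose. Origin: middle of the plate's lower edge; z up. About 85 to 170 g. Starts in the short cradle
- panel_stowed: aluminium cover panel on edge, 8 mm thick: plate 100 mm long (x), 55 mm high, with a grip tab as thick, 36 mm long and 34 mm high on top of it (tab top z = 89 mm). The tab's middle is at x = -30.0 mm, 20 mm from the tail end (-x); the end without the tab (+x) is the nose. Origin: middle of the plate's lower edge; z up. Already home in the third slot; leave it there
- slot_long: empty long slot of the rack: slick steel channel (low friction), 12 mm wide inside, open above, floor z = 6 mm, walls up to z = 36 mm. Origin: on its centre line at table height, level with the tip of the shut clip; +x runs from the mouth into the slot. End stop at x = 105 mm: a panel that is home has its tail at x = 0 to 5 mm, its middle at x = 50 to 55 mm. The three slots stand parallel, 52 mm apart, in any order
- slot_short: empty short slot of the rack: slick steel channel (low friction), 12 mm wide inside, open above, floor z = 6 mm, walls up to z = 36 mm. Origin: on its centre line at table height, level with the tip of the shut clip; +x runs from the mouth into the slot. End stop at x = 80 mm: a panel that is home has its tail at x = 0 to 5 mm, its middle at x = 37.5 to 42.5 mm. The three slots stand parallel, 52 mm apart, in any order
- slot_full: third slot of the rack, as long as the long slot, already filled: slick steel channel (low friction), 12 mm wide inside, open above, floor z = 6 mm, walls up to z = 36 mm. Origin: on its centre line at table height, level with the tip of the shut clip; +x runs from the mouth into the slot. End stop at x = 105 mm: a panel that is home has its tail at x = 0 to 5 mm, its middle at x = 50 to 55 mm. The three slots stand parallel, 52 mm apart, in any order
- slot_long_clip (a joint): spring clip of the long slot: a steel leaf (z 8 to 34 mm) hinged in the left (+y) wall at slot x = -34 mm, slanting 8 mm into the channel to its tip at x = 0. Angle 0 = shut, about 0.18 when a centred panel holds it aside, 0.32 at most. A panel sliding in pushes it aside (5 to 15 N); it springs shut behind the panel's tail
- slot_short_clip (a joint): spring clip of the short slot: a steel leaf (z 8 to 34 mm) hinged in the left (+y) wall at slot x = -34 mm, slanting 8 mm into the channel to its tip at x = 0. Angle 0 = shut, about 0.18 when a centred panel holds it aside, 0.32 at most. A panel sliding in pushes it aside (5 to 15 N); it springs shut behind the panel's tail
- slot_full_clip (a joint): spring clip of the filled slot: a steel leaf (z 8 to 34 mm) hinged in the left (+y) wall at slot x = -34 mm, slanting 8 mm into the channel to its tip at x = 0. Angle 0 = shut, about 0.18 when a centred panel holds it aside, 0.32 at most. A panel sliding in pushes it aside (5 to 15 N); it springs shut behind the panel's tail
- slot_long_mouth (a point): middle of the flared mouth of the long slot at floor height (slot x = -52 mm, z = 6 mm; 26 mm wide here, 12 mm from x = -36 mm on). A panel slides in from here along the slot's +x
- slot_short_mouth (a point): middle of the flared mouth of the short slot at floor height (slot x = -52 mm, z = 6 mm; 26 mm wide here, 12 mm from x = -36 mm on). A panel slides in from here along the slot's +x
- slot_long_tongue (a point): underside of the hold-down tongue of the long slot (slot z = 66 mm; 6 mm thick, over the last 20 mm before the end stop, whose post is 75 mm high). The plate's nose must slide under it, so panels go in from the mouth, not from above
- slot_short_tongue (a point): underside of the hold-down tongue of the short slot (slot z = 66 mm; 6 mm thick, over the last 20 mm before the end stop, whose post is 75 mm high). The plate's nose must slide under it, so panels go in from the mouth, not from above
- cradle_long: fixed plastic cradle, a trough 12 mm wide with its floor 4 mm above the table, walls up to z = 30 mm and low end stubs, in which the long panel starts upright, pointing along the cradle's x. Origin: under its middle at table height
- cradle_short: fixed plastic cradle, a trough 12 mm wide with its floor 4 mm above the table, walls up to z = 30 mm and low end stubs, in which the short panel starts upright, pointing along the cradle's x. Origin: under its middle at table height
- barrel: bystander: standing lens barrel, black, 48 mm across, 78 mm tall, loose. Origin: centre of its underside
- jar: bystander: standing jar, 52 mm across, 75 mm tall, loose. Origin: centre of its underside
- clamp: fixed toggle clamp stand, base 60 x 60 mm, 185 mm tall with its handle (all within 45 mm of its axis). Origin: centre of its underside
Things that resemble listed ones, but are neither listed nor needed, are in the scene too. What is shaped like the slot_long but blue or purple is not meant.

How it is judged (in metres and radians):
On the way, in this order (a step that is already met when the one before it is completed fails the run):
1. one of the two panels, in its own slot, pushes the spring clip aside (((x of panel_long in the frame of slot_long between 0.005 and 0.049 m and y of panel_long in the frame of slot_long between -0.008 and 0.008 m and z of panel_long in the frame of slot_long between 0.002 and 0.016 m and value of joint slot_long_clip above 0.06 rad) or (x of panel_short in the frame of slot_short between -0.0075 and 0.0365 m and y of panel_short in the frame of slot_short between -0.008 and 0.008 m and z of panel_short in the frame of slot_short between 0.002 and 0.016 m and value of joint slot_short_clip above 0.06 rad))), for 0.02 s.
2. that panel is home behind its shut clip while the other one, in its own slot, pushes its clip aside ((((x of panel_long in the frame of slot_long between 0.0485 and 0.0575 m and y of panel_long in the frame of slot_long between -0.005 and 0.005 m and z of panel_long in the frame of slot_long between 0.003 and 0.01 m and angle between panel_long's own z axis and vertical below 0.12 rad and angle between the x axis of panel_long and the x axis of slot_long, either way round below 0.12 rad and value of joint slot_long_clip below 0.05 rad) and (x of panel_short in the frame of slot_short between -0.0075 and 0.0365 m and y of panel_short in the frame of slot_short between -0.008 and 0.008 m and z of panel_short in the frame of slot_short between 0.002 and 0.016 m and value of joint slot_short_clip above 0.06 rad)) or ((x of panel_short in the frame of slot_short between 0.036 and 0.045 m and y of panel_short in the frame of slot_short between -0.005 and 0.005 m and z of panel_short in the frame of slot_short between 0.003 and 0.01 m and angle between panel_short's own z axis and vertical below 0.12 rad and angle between the x axis of panel_short and the x axis of slot_short, either way round below 0.12 rad and value of joint slot_short_clip below 0.05 rad) and (x of panel_long in the frame of slot_long between 0.005 and 0.049 m and y of panel_long in the frame of slot_long between -0.008 and 0.008 m and z of panel_long in the frame of slot_long between 0.002 and 0.016 m and value of joint slot_long_clip above 0.06 rad)))), for 0.02 s.
At the end, for the whole second after the job is handed in: Both panels and the stowed one stand at rest on the floors of their own slots (middle 1.5 mm short of to 7.5 mm beyond half the panel's length from the slot's origin along its x, within 5 mm of the centre line, upright and in line within 0.12 rad), each clip shut behind its panel (angle under 0.05) (x of panel_long in the frame of slot_long between 0.0485 and 0.0575 m and y of panel_long in the frame of slot_long between -0.005 and 0.005 m and z of panel_long in the frame of slot_long between 0.003 and 0.01 m and angle between each of panel_long, panel_short, panel_stowed's own z axis and vertical below 0.12 rad and angle between the x axis of panel_long and the x axis of slot_long, either way round below 0.12 rad and value of joint each of slot_long_clip, slot_short_clip, slot_full_clip below 0.05 rad and linear speed of each of panel_long, panel_short, panel_stowed below 0.02 m/s and x of panel_short in the frame of slot_short between 0.036 and 0.045 m and y of panel_short in the frame of slot_short between -0.005 and 0.005 m and z of panel_short in the frame of slot_short between 0.003 and 0.01 m and angle between the x axis of panel_short and the x axis of slot_short, either way round below 0.12 rad and x of panel_stowed in the frame of slot_full between 0.0485 and 0.0575 m and y of panel_stowed in the frame of slot_full between -0.005 and 0.005 m and z of panel_stowed in the frame of slot_full between 0.003 and 0.01 m and angle between the x axis of panel_stowed and the x axis of slot_full, either way round below 0.12 rad); the robot touches nothing.
It fails at once if the lens barrel is shifted more than 25 mm or tipped (distance of barrel from where it was at the start of the episode above 0.025 m or angle between barrel's own z axis and vertical above 0.4 rad).
It fails at once if the jar is shifted more than 25 mm or tipped (distance of jar from where it was at the start of the episode above 0.025 m or angle between jar's own z axis and vertical above 0.4 rad).
It fails at once if the clamp is struck (more than 15 N) (contact force between clamp and the arm above 15 N or contact force between clamp and the fingers above 15 N).
It fails at once if the stowed panel is shifted more than 15 mm (distance of panel_stowed from where it was at the start of the episode above 0.015 m).
It also fails if it takes over 67 s, if anything falls off the work surface, if the arm or the gripper's body presses on something with over 40 N, if the wrist force passes 120 N, or if a joint passes its speed limit or range.

## Working session

There is one attempt and no reset: what is moved stays moved. The work goes in short steps, Python scripts to look and compute and a tool call to move; the robot and the scene stay as the last step left them, time stands still between calls to the robot, and variables do not carry over. Pictures are saved under pics/ and viewed, and the job is handed in when it is done.

Besides the shell and the picture viewer there is one more tool, called after ">>>" as name(argument=value, ...) on one line, values as JSON. send_rows: Moves the arm, as the interface text tells. Its arguments: {"type":"object","properties":{"translation":{"type":"array","items":{"type":"array","items":{"type":"number"}}},"angular":{"type":"array","items":{"type":"array","items":{"type":"number"}}},"fingers":{"type":"number"},"squeeze":{"type":"number"}},"required":["translation","angular"]}

```bash
ls -a; mkdir -p pics
python3 - <<'E'
from rig import manip, viewer
import cv2,numpy as np
print(manip.state())
for n in ["side","top","wrist"]:
    s=viewer.snapshot(n)
    cv2.imwrite(f"pics/{n}0.png",s["image"])
    np.savez(f"{n}0.npz",**s)
    print(n,s["mtx"].tolist(),s["eye"],np.array(s["orientation"]).round(3).tolist(), s.keys())
E
```

```text
.
..
pics
{'t': 0.0, 'joint_positions': array([ 8.93295775e+01,  2.05927460e+01,  6.34333256e-01, -1.83788931e-02,
       -7.01367909e+01, -1.65060601e+01]), 'qvel': array([-0.12026894, -0.00099887,  0.05272873, -0.02753168, -0.07315304,
       -0.05539565]), 'joint_efforts': array([ 2.17392779e-03, -5.83325994e+01,  2.93413085e+01,  6.93650365e+00,
       -6.05894122e-03, -2.56163304e-05]), 'eef_pos': array([0.19923106, 0.64437178, 0.19845867]), 'eef_rot': array([[-9.55367420e-01, -3.21109740e-04, -2.95420022e-01],
       [ 2.95420140e-01, -1.65795539e-03, -9.55365999e-01],
       [-1.83015892e-04, -9.99998574e-01,  1.67881885e-03]]), 'wrist_force': array([0.09833296, 0.74066859, 0.37455263]), 'moment': array([ 0.01256562, -0.03783694,  0.0368031 ]), 'finger_gap': 0.08552074798953714}
side [[509.5849269143984, 0.0, 286.9000879671383], [0.0, 509.5849269143984, 213.85163969064413], [0.0, 0.0, 1.0]] [ 0.13375804 -0.91518682  0.77271764] [[0.917, 0.215, -0.336], [-0.399, 0.507, -0.764], [0.006, 0.835, 0.55]] dict_keys(['image', 'z_map', 'mtx', 'eye', 'orientation'])
top [[402.6684106270675, 0.0, 279.377110924795], [0.0, 402.6684106270675, 209.10604208741196], [0.0, 0.0, 1.0]] [0.51834225 0.02129978 1.04298461] [[-0.023, 0.998, -0.062], [-1.0, -0.024, -0.011], [-0.013, 0.061, 0.998]] dict_keys(['image', 'z_map', 'mtx', 'eye', 'orientation'])
wrist [[347.2307542540102, 0.0, 276.91027913540603], [0.0, 347.2307542540102, 205.21166258772294], [0.0, 0.0, 1.0]] [0.27968294 0.61965286 0.37311742] [[-0.296, 0.904, 0.309], [-0.955, -0.28, -0.095], [0.001, -0.323, 0.946]] dict_keys(['image', 'z_map', 'mtx', 'eye', 'orientation'])
```

View pics/side0.png

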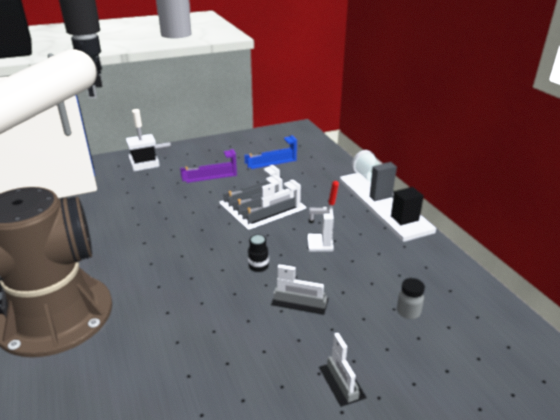

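View pics/top0.png

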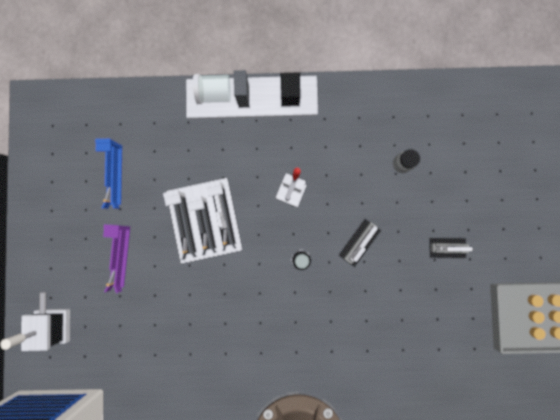

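View pics/wrist0.png

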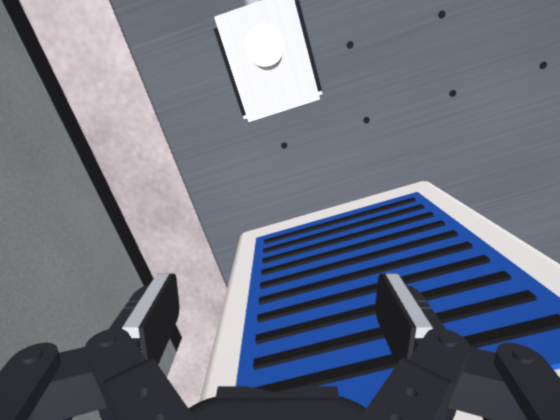

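The side view shows the rack (about 220-305, 170-220), the clamp with the red handle (325, 225), the barrel (258, 252), the jar (411, 298) and two cradles: (300, 290) and (342, 372). In the top view the rack is at (203, 220), with its mouths facing the robot. I'll zoom in.

Run:
```python
import cv2,numpy as np
t=np.load("top0.npz")["image"]
cv2.imwrite("pics/t_rack.png",cv2.resize(t[165:275,150:250],None,fx=6,fy=5.4,interpolation=cv2.INTER_CUBIC)[:600])
cv2.imwrite("pics/t_crad.png",cv2.resize(t[140:280,280:480],None,fx=4,fy=4,interpolation=cv2.INTER_CUBIC))
s=np.load("side0.npz")["image"]
cv2.imwrite("pics/s_rack.png",cv2.resize(s[155:235,205:345],None,fx=5.5,fy=5.5,interpolation=cv2.INTER_CUBIC))
```

```text
(no output)
```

View pics/t_rack.png

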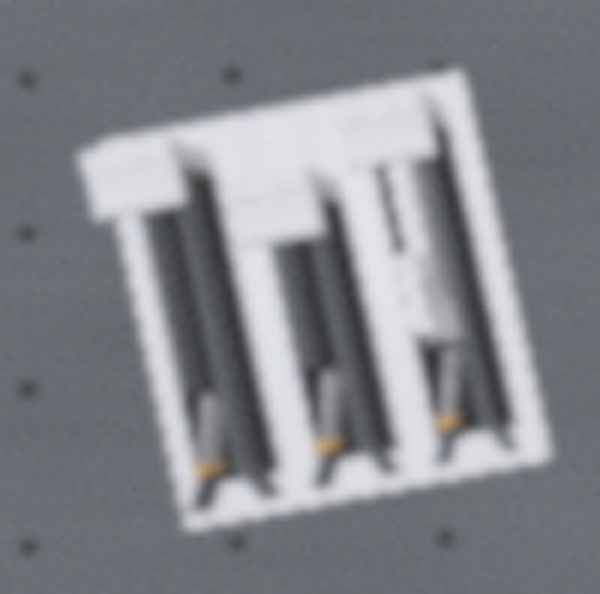

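View pics/t_crad.png

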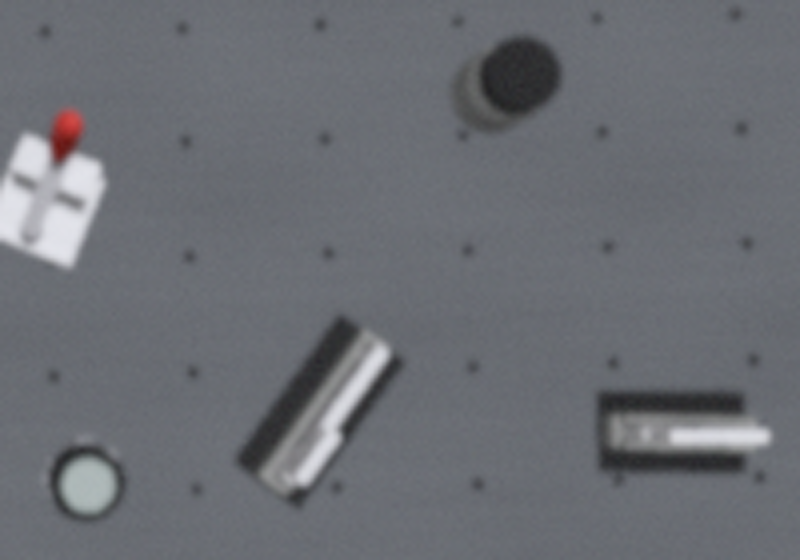

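View pics/s_rack.png

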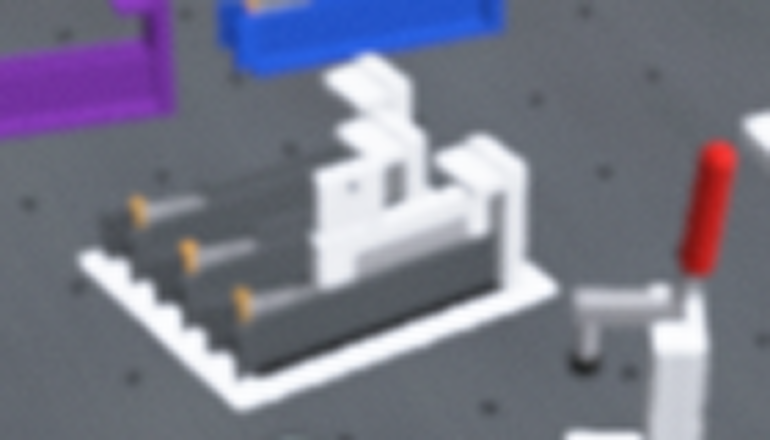

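```bash
cat > h.py <<'E'
import numpy as np,cv2
def load(n): return np.load(n)
def ray(s,u,v):
    K=s["mtx"]; d=np.array([(u-K[0,2])/K[0,0],-(v-K[1,2])/K[1,1],-1.0])
    return np.array(s["eye"]),np.array(s["orientation"])@d
def onz(s,u,v,z):
    e,d=ray(s,u,v); return e+d*(z-e[2])/d[2]
def proj(s,p):
    c=np.array(s["orientation"]).T@(np.array(p)-np.array(s["eye"])); K=s["mtx"]
    return np.array([K[0,2]+K[0,0]*c[0]/-c[2],K[1,2]-K[1,1]*c[1]/-c[2]])
def cloud(s):
    z=s["z_map"]; h,w=z.shape; K=s["mtx"]
    u,v=np.meshgrid(np.arange(w),np.arange(h))
    P=np.stack([(u-K[0,2])/K[0,0]*z,-(v-K[1,2])/K[1,1]*z,-z],-1)
    return P@np.array(s["orientation"]).T+np.array(s["eye"])
E
python3 - <<'E'
from h import *
s=load("top0.npz"); P=cloud(s)
for n,(u,v) in dict(tbl=(300,320),barrel=(302,260),jar=(409,159),longtab=(355,257),longnose=(373,229),shorttab=(465,249),shortplate=(440,248),rackbase=(240,250),post=(175,199),fulltab=(222,220)).items():
    print(n,P[v,u].round(3))
# rack corners px from crop
for n,(cu,cv) in dict(tl=(80,155),tr=(462,70),br=(552,460),bl=(187,530)).items():
    print(n,onz(s,150+cu/6,165+cv/5.4,0.006).round(4))
for n,(cu,cv,z) in dict(clipL=(210,468,.034),clipS=(328,445,.034),clipF=(450,422,.034),).items():
    print(n,onz(s,150+cu/6,165+cv/5.4,z).round(4))
for n,(cu,cv,z) in dict(ltail=(305,485,.093),lnose=(385,345,.059),stail=(770,435,.093),stabnose=(672,436,.093),clamp=(50,200,0.0),redtop=(68,125,.185)).items():
    print(n,onz(s,280+cu/4,140+cv/4,z).round(4))
E
```

```text
tbl [ 0.298 -0.013  0.   ]
barrel [ 0.455 -0.019  0.076]
jar [ 0.692 -0.284  0.074]
longtab [ 0.46  -0.143  0.09 ]
longnose [ 0.525 -0.195  0.058]
shorttab [ 0.472 -0.415  0.057]
shortplate [ 0.475 -0.356  0.056]
rackbase [ 0.479  0.137 -0.002]
post [0.609 0.285 0.071]
fulltab [0.555 0.172 0.069]
tl [0.6296 0.3331 0.006 ]
tr [0.6666 0.1669 0.006 ]
br [0.479  0.1312 0.006 ]
bl [0.4494 0.288  0.006 ]
clipL [0.4796 0.271  0.034 ]
clipS [0.4891 0.2216 0.034 ]
clipF [0.4986 0.1705 0.034 ]
ltail [ 0.4506 -0.1452  0.093 ]
lnose [ 0.5317 -0.2026  0.059 ]
stail [ 0.4736 -0.417   0.093 ]
stabnose [ 0.4743 -0.3601  0.093 ]
clamp [ 0.6317 -0.0024  0.    ]
redtop [ 0.6518 -0.0089  0.185 ]
```

>>> send_rows(translation=[[-1,-0.4,0.75],[-1,-0.4,0.75],[-1,-0.4,0.75],[-1,-0.4,0.75],[-1,-0.4,0.75],[-1,-0.4,0.75],[-1,-0.4,0.75],[-1,-0.4,0.75],[-1,-0.4,0.75],[-1,-0.4,0.75]], angular=[[0,0,0],[0,0,0],[0,0,0],[0,0,0],[0,0,0],[0,0,0],[0,0,0],[0,0,0],[0,0,0],[0,0,0]], fingers=0.6, squeeze=60)

```text
t: 1.15
eef_pos: [0.3473, 0.4403, 0.2805]
eef_rot: [[-0.955, 0.0, -0.296], [0.296, 0.001, -0.955], [-0.0, -1.0, -0.001]]
wrist_force: [-0.3, 0.1, 0.2]
finger_gap: 0.0514
```

>>> send_rows(translation=[[-1,0,0.75],[-1,0,0.75],[-1,0,0.75],[-1,0,0.75],[-1,0,0.75],[-1,0,0.75],[-1,0,0.75],[-1,0,0.75],[-1,0,0.75],[0,0,0]], angular=[[0,0,0],[0,0,0],[0,0,0],[0,0,0],[0,0,0],[0,0,0],[0,0,0],[0,0,0],[0,0,0],[0,0,0]])

```text
t: 2.15
eef_pos: [0.4794, 0.2571, 0.2801]
eef_rot: [[-0.955, 0.001, -0.298], [0.298, 0.0, -0.955], [-0.001, -1.0, -0.0]]
wrist_force: [-0.2, 0.2, 1.0]
finger_gap: 0.0515
```

```bash
cat > snap.py <<'E'
import sys
from rig import manip, viewer
import cv2,numpy as np
n,o=sys.argv[1:3]
s=viewer.snapshot(n); cv2.imwrite(f"pics/{o}.png",s["image"]); np.savez(f"{o}.npz",**s)
st=manip.state(); R=st["eef_rot"]
print(round(st["t"],2),st["eef_pos"].round(4),"yaw",np.degrees(np.arctan2(R[1,0],R[0,0])).round(2),"down",R[:,1].round(3),"q",st["joint_positions"].round(1),"F",st["wrist_force"].round(1),"gap",round(st["finger_gap"],4))
E
python3 snap.py wrist w1
```

```text
2.2 [0.4789 0.2581 0.28  ] yaw 162.66 down [ 0.     0.001 -1.   ] q [ 49.    5.6  -8.4   0.  -75.9  23.7] F [ 0.1 -0.   0.3] gap 0.0512
```

View pics/w1.png

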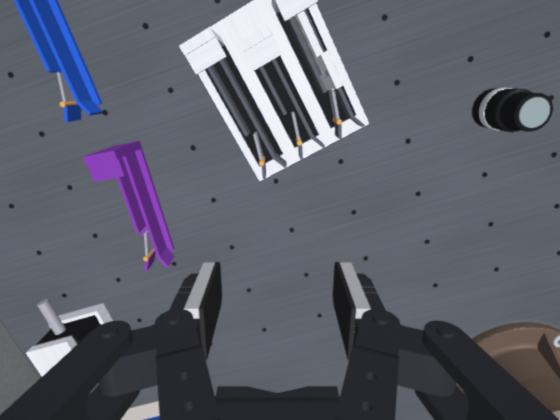

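Run:
```python
import cv2,numpy as np
t=np.load("w1.npz")["image"]
cv2.imwrite("pics/w1c.png",cv2.resize(t[0:190,175:375],None,fx=3.1,fy=3.1,interpolation=cv2.INTER_CUBIC))
cv2.imwrite("pics/w1d.png",cv2.resize(t[90:185,235:375],None,fx=5.7,fy=5.7,interpolation=cv2.INTER_CUBIC))
```

```text
(no output)
```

View pics/w1c.png

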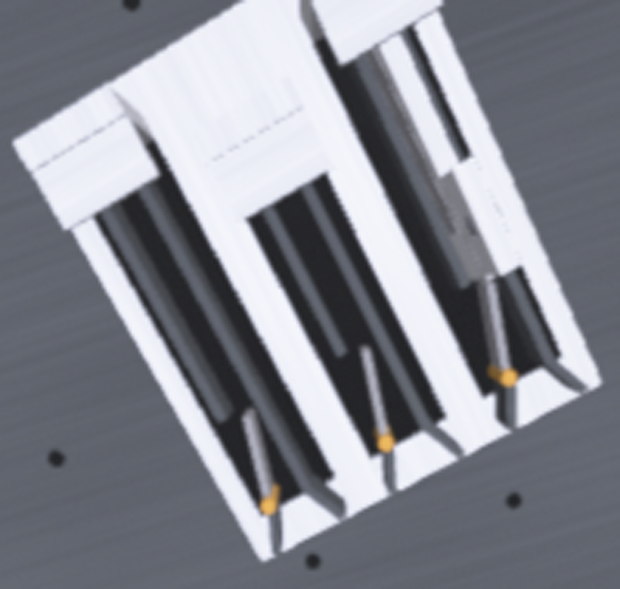

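View pics/w1d.png

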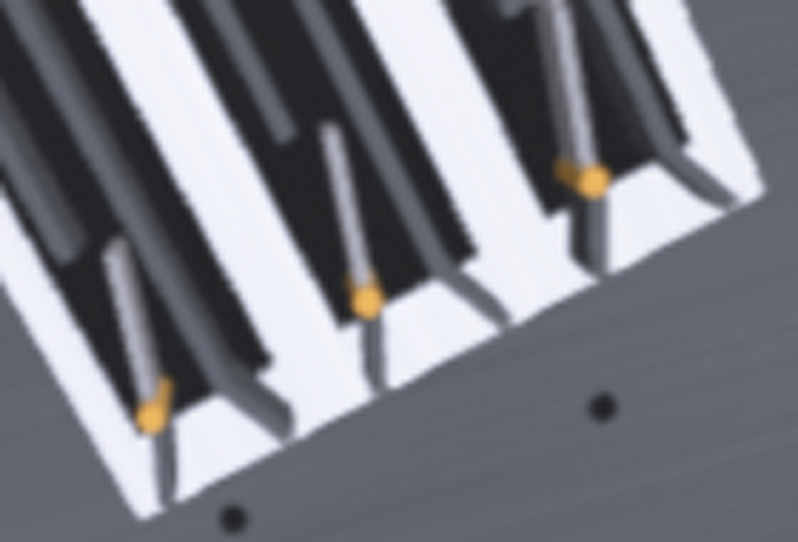

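Run:
```python
from h import *
s=load("w1.npz")
f=lambda cu,cv,z:onz(s,175+cu/3.1,cv/3.1,z)[:2]
g=lambda cu,cv,z:onz(s,235+cu/5.7,90+cv/5.7,z)[:2]
pts={}
for n,fl,fr,tip,hin in [("L",(166,500),(291,430),(115,240),(152,415)),("S",(378,388),(508,322),(328,125),(367,298)),("F",(596,270),(736,203),None,(594,180))]:
    a,b=g(*fl,.036),g(*fr,.036); m=(a+b)/2
    print(n,"flare",a.round(4),b.round(4),"mid",m.round(4),"w",np.linalg.norm(a-b).round(4),"hinge",g(*hin,.034).round(4), "tip",None if tip is None else g(*tip,.034).round(4))
    pts[n]=m
d=pts["L"]-pts["F"]; print("sep",np.linalg.norm(d)/2,"heading",np.degrees(np.arctan2(-d[0],d[1])))
for n,p,q in [("Lright",(150,195),(303,478)),("Lleft",(102,215),(225,412)),("Sright",(318,190),(432,418)),("Sleft",(268,212),(340,352)),("redge base",(440,8),(600,380)),("bottom",None,None)]:
    if p is None: continue
    z=.036 if n[0] in "LS" else .006
    a,b=f(*p,z),f(*q,z); v=a-b; print(n,a.round(4),b.round(4),"heading",np.degrees(np.arctan2(v[1],v[0])).round(2))
P=cloud(s); print([P[v,u].round(3) for u,v in [(210,50),(320,130),(247,125)]])
```

```text
L flare [0.4624 0.2792] [0.4691 0.2487] mid [0.4658 0.264 ] w 0.0312 hinge [0.4808 0.2765] tip [0.5184 0.2722]
S flare [0.4723 0.2283] [0.4776 0.1982] mid [0.475  0.2133] w 0.0306 hinge [0.4911 0.2252] tip [0.5275 0.223 ]
F flare [0.4827 0.1778] [0.4874 0.1468] mid [0.485  0.1623] w 0.0314 hinge [0.5004 0.1735] tip None
sep 0.05172587520884434 heading 10.728763637329171
Lright [0.6016 0.2817] [0.4872 0.2601] heading 10.7
Lleft [0.6004 0.3007] [0.5204 0.281 ] heading 13.83
Sright [0.5851 0.2234] [0.4945 0.2058] heading 11.03
Sleft [0.5834 0.2429] [0.5286 0.2323] heading 10.9
redge base [0.6326 0.1616] [0.4842 0.1345] heading 10.34
[array([0.613, 0.286, 0.072]), array([0.493, 0.195, 0.003]), array([0.527, 0.282, 0.006])]
```

The close-up puts the three mouths at about (272,171), (311,149) and (352,131). From left to right they are long, short and full, with a heading of 10.8° and 51.7 mm spacing, which agrees with the 52 mm given. Next I'll move over the long panel.

>>> send_rows(translation=[[-0.3,0,1],[-0.3,0,1],[-0.3,0,1],[-0.3,0,1],[-0.3,0,1],[-0.3,0,1],[-0.3,0,1],[-0.3,0,1],[-0.3,0,1],[-0.3,0,1]], angular=[[0,0,0],[0,0,0],[0,0,0],[0,0,0],[0,0,0],[0,0,0],[0,0,0],[0,0,0],[0,0,0],[0,0,0]])

```text
t: 3.2
eef_pos: [0.4757, 0.0499, 0.2798]
eef_rot: [[-0.956, 0.001, -0.295], [0.295, 0.0, -0.956], [-0.001, -1.0, -0.001]]
wrist_force: [0.4, 0.3, 0.1]
finger_gap: 0.0514
```

>>> send_rows(translation=[[-0.2,0.3,1],[-0.2,0.3,1],[-0.2,0.3,1],[-0.2,0.3,1],[-0.2,0.3,1],[-0.2,0.3,1],[-0.2,0.3,1],[-0.2,0.3,1],[-0.2,0.3,1],[0,0,0]], angular=[[0,0,0],[0,0,0],[0,0,0],[0,0,0],[0,0,0],[0,0,0],[0,0.8,0],[0,0.8,0],[0,0.8,0],[0,0.7,0]])

```text
t: 4.2
eef_pos: [0.4509, -0.1322, 0.2249]
eef_rot: [[-0.817, -0.001, -0.577], [0.577, -0.0, -0.817], [0.001, -1.0, 0.001]]
wrist_force: [-0.3, 0.1, 0.3]
finger_gap: 0.0512
```

```bash
python3 snap.py wrist w2
```

```text
4.25 [ 0.4514 -0.1316  0.2253] yaw 144.57 down [-0. -0. -1.] q [  7.8  -0.2 -21.7  -0.  -68.5  46.8] F [0.2 0.7 0.3] gap 0.0513
```

View pics/w2.png

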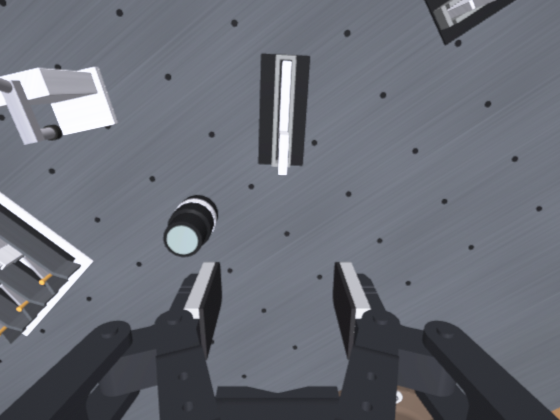

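Run:
```python
import cv2,numpy as np
t=np.load("w2.npz")["image"]
cv2.imwrite("pics/w2c.png",cv2.resize(t[45:185,240:330],None,fx=4.2,fy=4.2,interpolation=cv2.INTER_CUBIC))
from h import *
P=cloud(load("w2.npz"))
for v in range(55,180,8): print(v,[round(float(P[v,u,2]),3) for u in range(276,296,2)])
```

```text
55 [0.023, 0.023, 0.021, 0.024, 0.022, 0.023, 0.022, 0.003, 0.006, 0.004]
63 [0.03, 0.03, 0.005, 0.059, 0.06, 0.057, 0.06, 0.058, 0.03, 0.03]
71 [0.03, 0.03, 0.003, 0.058, 0.059, 0.059, 0.059, 0.058, 0.03, 0.029]
79 [0.03, 0.03, 0.003, 0.059, 0.06, 0.058, 0.059, 0.025, 0.03, 0.031]
87 [0.031, 0.003, 0.031, 0.058, 0.06, 0.06, 0.061, 0.031, 0.03, 0.005]
95 [0.03, 0.004, 0.047, 0.06, 0.059, 0.058, 0.059, 0.029, 0.031, 0.004]
103 [0.031, 0.005, 0.058, 0.058, 0.06, 0.06, 0.058, 0.031, 0.029, 0.004]
111 [0.03, 0.005, 0.059, 0.062, 0.058, 0.059, 0.399, 0.03, 0.029, 0.002]
119 [0.03, 0.003, 0.057, 0.059, 0.059, 0.06, 0.028, 0.031, 0.004, 0.004]
127 [0.03, 0.004, 0.059, 0.059, 0.06, 0.059, 0.029, 0.031, 0.004, 0.003]
135 [0.005, 0.044, 0.092, 0.092, 0.093, 0.093, 0.03, 0.031, 0.005, 0.005]
143 [0.003, 0.049, 0.094, 0.093, 0.093, 0.094, 0.03, 0.031, 0.004, 0.004]
151 [0.004, 0.086, 0.091, 0.092, 0.093, 0.092, 0.086, 0.031, 0.005, 0.002]
159 [0.005, 0.093, 0.093, 0.092, 0.093, 0.091, 0.03, 0.004, 0.004, 0.004]
167 [-0.001, 0.093, 0.093, 0.094, 0.093, 0.399, 0.022, -0.001, -0.0, 0.0]
175 [-0.0, 0.0, 0.001, 0.002, 0.002, 0.001, 0.001, 0.001, 0.001, -0.0]
```

View pics/w2c.png

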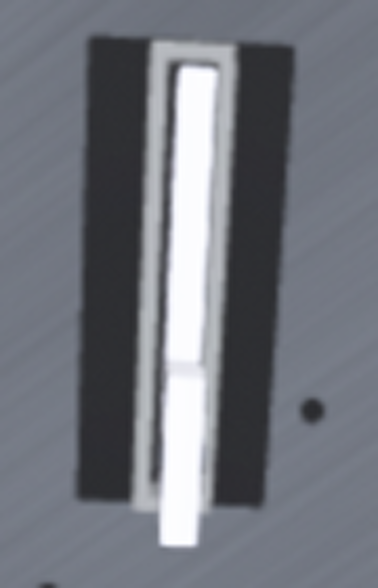

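```bash
cat > pan.py <<'E'
import sys
from h import *
def panel(s,box,zt,zp):
    P=cloud(s); u0,u1,v0,v1=box; Q=P[v0:v1,u0:u1].reshape(-1,3)
    for z in (zt,zp):
        q=Q[abs(Q[:,2]-z)<.005]; r=cv2.minAreaRect((q[:,:2]*1000).astype(np.float32))
        m=q[:,:2].mean(0); w,V=np.linalg.eigh(np.cov((q[:,:2]-m).T)); d=V[:,1]
        a=(q[:,:2]-m)@d; b=(q[:,:2]-m)@V[:,0]
        print("z",z,len(q),"rect c",np.round(r[0],1),"size",np.round(r[1],1),"ang",round(r[2],1),"mean",m.round(4),"dir",np.degrees(np.arctan2(d[1],d[0])).round(2),"ext",np.ptp(a).round(4),np.ptp(b).round(4),"mid",(m+d*(a.max()+a.min())/2+V[:,0]*(b.max()+b.min())/2).round(4))
if __name__=="__main__":
    s=load(sys.argv[1]); box=list(map(int,sys.argv[2:6])); panel(s,box,float(sys.argv[6]),float(sys.argv[7]))
E
python3 pan.py w2.npz 270 300 50 180 .093 .059
python3 - <<'E'
from h import *
s=load("w2.npz")
g=lambda cu,cv,z:onz(s,240+cu/4.2,45+cv/4.2,z)[:2]
a,b=g(185,372,.093),g(179,546,.093); print(a,b,(a+b)/2,np.linalg.norm(a-b),np.degrees(np.arctan2(*(a-b)[::-1])))
a,b=g(197,66,.059),g(184,360,.059); print(a,b,np.linalg.norm(a-b),np.degrees(np.arctan2(*(a-b)[::-1])))
E
```

```text
z 0.093 362 rect c [ 469.8 -151.6] size [ 8.1 35.4] ang 54.8 mean [ 0.47   -0.1516] dir 142.68 ext 0.0355 0.0082 mid [ 0.4697 -0.1515]
z 0.059 603 rect c [ 493.6 -169.9] size [ 8.  98.7] ang 52.2 mean [ 0.5085 -0.1814] dir 142.03 ext 0.0987 0.0082 mid [ 0.4936 -0.1699]
[ 0.48430744 -0.163243  ] [ 0.45465441 -0.14101223] [ 0.46948093 -0.15212761] 0.037060882534115436 -36.85876827861001
[ 0.53238376 -0.20070407] [ 0.48272094 -0.16267549] 0.06255052759106575 -37.44255976048706
```

>>> send_rows(translation=[[0,1,0],[-0.67,1,0.12],[-0.67,1,0.12],[0,1,0],[0,1,0],[0,0,0],[0,0,0],[0,0,0],[0,0,0],[0,0,0]], angular=[[0,0.38,0],[0,0,0],[0,0,0],[0,0,0],[0,0,0],[0,0,0],[0,0,0],[0,0,0],[0,0,0],[0,0,0]])

```text
t: 5.25
eef_pos: [0.4718, -0.1502, 0.1263]
eef_rot: [[-0.798, 0.002, -0.603], [0.603, 0.0, -0.798], [-0.001, -1.0, -0.001]]
wrist_force: [-0.1, -0.5, -0.0]
finger_gap: 0.0512
```

```bash
python3 snap.py wrist w3
```

```text
5.3 [ 0.4717 -0.1502  0.1261] yaw 142.9 down [ 0.001  0.    -1.   ] q [  5.1   7.2 -27.6   0.  -55.2  47.8] F [ 0.3 -0.3 -0.3] gap 0.0513
```

View pics/w3.png

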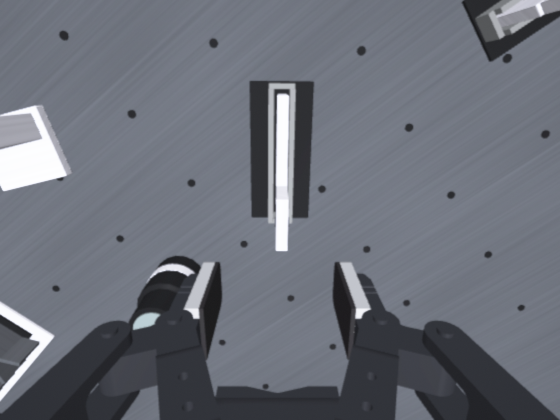

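```bash
python3 pan.py w3.npz 265 300 85 255 .093 .059
```

```text
z 0.093 660 rect c [ 470.  -151.8] size [ 9.2 35.5] ang 54.6 mean [ 0.4705 -0.1521] dir 141.88 ext 0.0356 0.0093 mid [ 0.4699 -0.1517]
z 0.059 1055 rect c [ 507.9 -181.1] size [ 8.  62.7] ang 52.2 mean [ 0.5085 -0.1815] dir 142.08 ext 0.0627 0.008 mid [ 0.5079 -0.1811]
```

>>> send_rows(translation=[[0,0,0.12],[0,1,0],[0,1,0],[0,1,0],[0,0.35,0],[0,0,0],[0,0,0],[0,0,0],[0,0,0],[0,0,0]], angular=[[0,0.14,0],[0,0,0],[0,0,0],[0,0,0],[0,0,0],[0,0,0],[0,0,0],[0,0,0],[0,0,0],[0,0,0]])

```text
t: 6.3
eef_pos: [0.4703, -0.1521, 0.059]
eef_rot: [[-0.789, 0.001, -0.615], [0.615, 0.0, -0.789], [-0.001, -1.0, -0.001]]
wrist_force: [0.5, 0.1, -0.7]
finger_gap: 0.0513
```

>>> send_rows(translation=[[0,0,0],[0,0,0],[0,0,0],[0,0,0],[0,0,0],[0,0,0],[0,0,0],[0,0,0],[0,0,0],[0,0,0]], angular=[[0,0,0],[0,0,0],[0,0,0],[0,0,0],[0,0,0],[0,0,0],[0,0,0],[0,0,0],[0,0,0],[0,0,0]], fingers=0, squeeze=80)

```text
t: 7.3
eef_pos: [0.47, -0.1521, 0.0587]
eef_rot: [[-0.789, 0.0, -0.614], [0.614, -0.0, -0.789], [-0.0, -1.0, -0.0]]
wrist_force: [-1.0, 0.6, 6.2]
finger_gap: 0.0038
```

```bash
python3 snap.py wrist w4
```

```text
7.35 [ 0.47   -0.1521  0.0587] yaw 142.09 down [ 0. -0. -1.] q [  4.9  11.8 -32.5   0.  -45.7  47.2] F [-2.3  1.3  5.4] gap 0.003
```

View pics/w4.png

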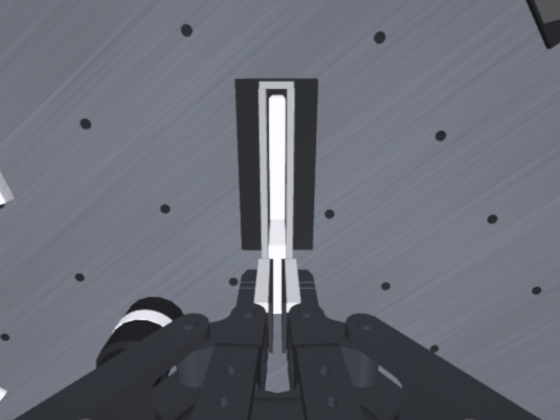

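```bash
cat > plan.py <<'E'
import sys
from rig import manip
import numpy as np
# plan.py tx ty tz yaw n nrot : straight line in n rows, turning in the first nrot
tx,ty,tz,yaw,n,nr=map(float,sys.argv[1:7]); n=int(n);nr=int(nr)
st=manip.state(); p=st["eef_pos"]; R=st["eef_rot"]; y0=np.degrees(np.arctan2(R[1,0],R[0,0]))
d=(np.array([tx,ty,tz])-p)/n; dy=(yaw-y0+180)%360-180
print("from",p.round(4),y0.round(2),"turn y units total",round(-np.radians(dy)/.1,2))
y=y0
for i in range(n):
    a=np.radians(y); t=np.array([d[0]*np.cos(a)+d[1]*np.sin(a),-d[2],-d[0]*np.sin(a)+d[1]*np.cos(a)])/.02
    t=np.round(t,2)+0.
    r=-np.radians(dy)/.1/nr if i<nr else 0
    print(f"[{t[0]}, {t[1]}, {t[2]}]",f"[0, {r:.2f}, 0]")
    if i<nr: y+=dy/nr
E
echo
```

```text
(no output)
```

>>> send_rows(translation=[[0,-0.5,0],[0,-0.5,0],[0,-1,0],[0,-1,0],[0,-1,0],[0,-1,0],[0,-0.5,0],[0,0,0],[0,0,0],[0,0,0]], angular=[[0,0,0],[0,0,0],[0,0,0],[0,0,0],[0,0,0],[0,0,0],[0,0,0],[0,0,0],[0,0,0],[0,0,0]])

```text
t: 8.35
eef_pos: [0.4692, -0.1521, 0.1673]
eef_rot: [[-0.789, -0.002, -0.615], [0.615, 0.0, -0.789], [0.002, -1.0, 0.001]]
wrist_force: [-0.7, -0.6, -2.4]
finger_gap: 0.0032
```

```bash
python3 snap.py wrist w5; python3 snap.py side s5;python3 plan.py 0.376 0.2465 0.18 190.8 20 9; python3 -c "
import cv2;i=cv2.imread('pics/s5.png');cv2.imwrite('pics/s5c.png',cv2.resize(i[190:340,180:380],None,fx=4,fy=4,interpolation=cv2.INTER_CUBIC))"
```

```text
8.4 [ 0.4693 -0.1521  0.1673] yaw 142.07 down [-0.002  0.    -1.   ] q [  4.9   4.8 -24.3  -0.  -61.   47.2] F [-0.1 -0.1 -2. ] gap 0.0036
8.45 [ 0.4694 -0.1521  0.1675] yaw 142.07 down [-0.002  0.    -1.   ] q [  4.9   4.8 -24.3  -0.  -61.   47.2] F [-0.3 -0.5 -1.2] gap 0.0037
from [ 0.4694 -0.1521  0.1675] 142.07 turn y units total -8.5
[0.8, -0.03, -0.64] [0, -0.94, 0]
[0.73, -0.03, -0.71] [0, -0.94, 0]
[0.66, -0.03, -0.78] [0, -0.94, 0]
[0.59, -0.03, -0.84] [0, -0.94, 0]
[0.5, -0.03, -0.89] [0, -0.94, 0]
[0.42, -0.03, -0.93] [0, -0.94, 0]
[0.33, -0.03, -0.97] [0, -0.94, 0]
[0.23, -0.03, -1.0] [0, -0.94, 0]
[0.14, -0.03, -1.01] [0, -0.94, 0]
[0.04, -0.03, -1.02] [0, 0.00, 0]
[0.04, -0.03, -1.02] [0, 0.00, 0]
[0.04, -0.03, -1.02] [0, 0.00, 0]
[0.04, -0.03, -1.02] [0, 0.00, 0]
[0.04, -0.03, -1.02] [0, 0.00, 0]
[0.04, -0.03, -1.02] [0, 0.00, 0]
[0.04, -0.03, -1.02] [0, 0.00, 0]
[0.04, -0.03, -1.02] [0, 0.00, 0]
[0.04, -0.03, -1.02] [0, 0.00, 0]
[0.04, -0.03, -1.02] [0, 0.00, 0]
[0.04, -0.03, -1.02] [0, 0.00, 0]
```

View pics/w5.png

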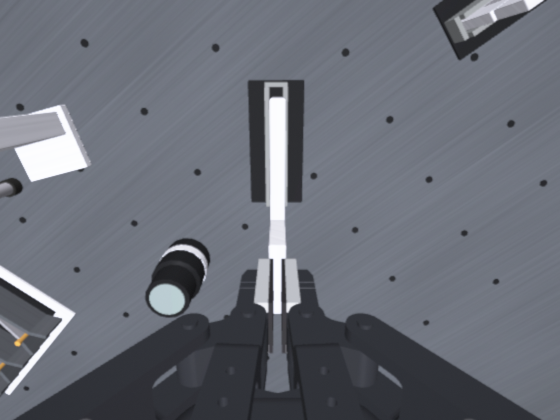

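View pics/s5c.png

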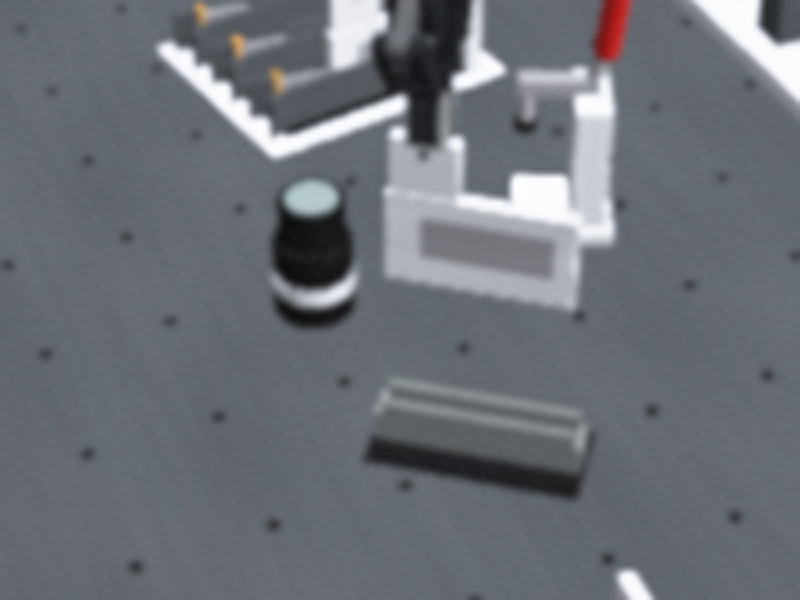

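The panel is lifted and held level, clear of the cradle. I'll carry it to the mouth above barrel height.

>>> send_rows(translation=[[0.8,0,-0.64],[0.73,0,-0.71],[0.66,0,-0.78],[0.59,0,-0.84],[0.5,0,-0.89],[0.42,0,-0.93],[0.33,0,-0.97],[0.23,0,-1.0],[0.14,0,-1.0],[0.04,0,-1]], angular=[[0,-0.94,0],[0,-0.94,0],[0,-0.94,0],[0,-0.94,0],[0,-0.94,0],[0,-0.94,0],[0,-0.94,0],[0,-0.94,0],[0,-0.94,0],[0,0,0]])

```text
t: 9.45
eef_pos: [0.4231, 0.0471, 0.1679]
eef_rot: [[-0.982, -0.001, 0.186], [-0.186, -0.0, -0.982], [0.001, -1.0, 0.0]]
wrist_force: [-0.2, -0.7, -2.4]
finger_gap: 0.0033
```

>>> send_rows(translation=[[0.04,0,-1],[0.04,0,-1],[0.04,0,-1],[0.04,0,-1],[0.04,0,-1],[0.04,0,-1],[0.04,0,-1],[0.04,0,-1],[0.04,0,-1],[0,0,-1]], angular=[[0,0,0],[0,0,0],[0,0,0],[0,0,0],[0,0,0],[0,0,0],[0,0,0],[0,0,0],[0,0,0],[0,0,0]])

```text
t: 10.45
eef_pos: [0.3794, 0.2423, 0.1679]
eef_rot: [[-0.983, -0.001, 0.183], [-0.183, -0.001, -0.983], [0.001, -1.0, 0.001]]
wrist_force: [-0.4, -0.6, -2.0]
finger_gap: 0.0033
```

```bash
python3 snap.py wrist w6;python3 plan.py 0.376 0.2465 0.09 190.8 5 1
```

```text
10.5 [0.3798 0.2446 0.168 ] yaw -169.41 down [ 0.  0. -1.] q [ 57.9   0.5 -28.9  -0.  -60.6  42.7] F [ 0.6  3.2 -1. ] gap 0.0037
from [0.3798 0.2446 0.168 ] -169.41 turn y units total -0.04
[0.03, 0.78, -0.03] [0, -0.04, 0]
[0.03, 0.78, -0.03] [0, 0.00, 0]
[0.03, 0.78, -0.03] [0, 0.00, 0]
[0.03, 0.78, -0.03] [0, 0.00, 0]
[0.03, 0.78, -0.03] [0, 0.00, 0]
```

View pics/w6.png

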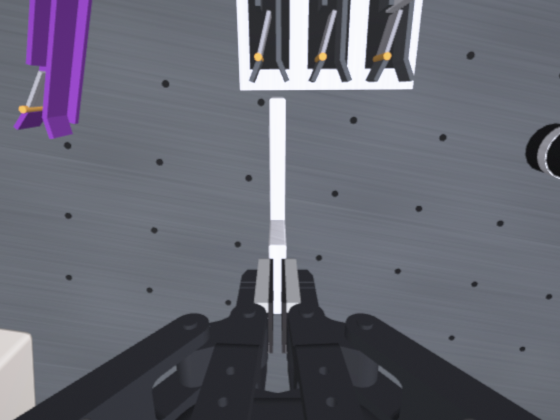

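>>> send_rows(translation=[[0.05,1,-0.05],[0.05,1,-0.05],[0.05,1,0],[0,1,0],[0,0.8,0],[0,0,0],[0,0,0],[0,0,0],[0,0,0],[0,0,0]], angular=[[0,0,0],[0,0,0],[0,0,0],[0,0,0],[0,0,0],[0,0,0],[0,0,0],[0,0,0],[0,0,0],[0,0,0]])

```text
t: 11.5
eef_pos: [0.3769, 0.2435, 0.0731]
eef_rot: [[-0.983, 0.001, 0.183], [-0.183, 0.001, -0.983], [-0.001, -1.0, -0.001]]
wrist_force: [-1.5, 0.4, -2.4]
finger_gap: 0.0034
```

```bash
python3 snap.py wrist w7;python3 snap.py side s7
python3 - <<'E'
import cv2,numpy as np
t=np.load("w7.npz")["image"]
cv2.imwrite("pics/w7c.png",cv2.resize(t[0:270,220:360],None,fx=2.2,fy=2.2,interpolation=cv2.INTER_CUBIC))
i=cv2.imread('pics/s7.png');cv2.imwrite('pics/s7c.png',cv2.resize(i[150:260,140:320],None,fx=4.2,fy=4.2,interpolation=cv2.INTER_CUBIC))
E
```

```text
11.55 [0.3768 0.2434 0.0729] yaw -169.45 down [ 0.001  0.001 -1.   ] q [ 58.2   6.5 -36.9   0.  -46.6  42.4] F [-0.2 -0.7 -2.2] gap 0.0035
11.6 [0.3768 0.2433 0.0728] yaw -169.45 down [ 0.001  0.001 -1.   ] q [ 58.2   6.5 -36.9   0.  -46.6  42.4] F [ 0.  -0.3 -1.1] gap 0.0035
```

View pics/w7.png

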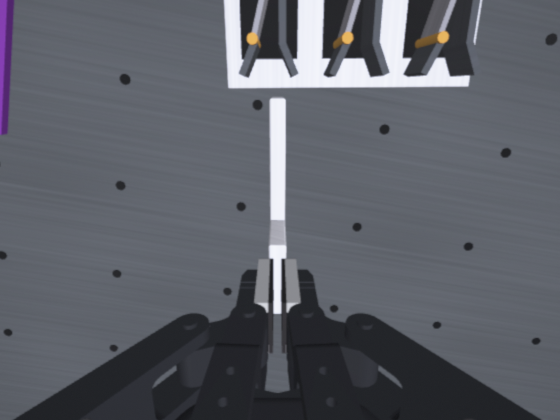

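View pics/s7c.png

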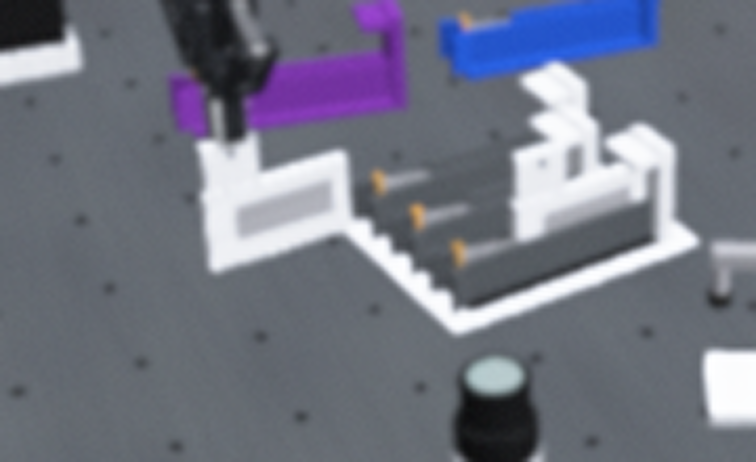

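Run:
```python
import cv2,numpy as np
from h import *
s=load("w7.npz"); t=s["image"]
cv2.imwrite("pics/w7d.png",cv2.resize(t[0:120,220:310],None,fx=5,fy=5,interpolation=cv2.INTER_CUBIC))
P=cloud(s); Q=P[95:225,265:292].reshape(-1,3); q=Q[(Q[:,2]>.05)&(Q[:,2]<.09)]
m=q[:,:2].mean(0); w,V=np.linalg.eigh(np.cov((q[:,:2]-m).T)); d=V[:,1]*np.sign(V[0,1]); a=(q[:,:2]-m)@d;b=(q[:,:2]-m)@V[:,0]
print("panel top z",np.median(q[:,2]),"dir",np.degrees(np.arctan2(d[1],d[0])),"nose",m+d*a.max()+V[:,0]*(b.max()+b.min())/2,"w",np.ptp(b), "z near nose/tail",np.median(q[a>.03,2]),np.median(q[a<-.02,2]))
```

```text
panel top z 0.07272932439124886 dir 10.795404328290802 nose [0.45396047 0.25795027] w 0.008236268161336033 z near nose/tail 0.07179870467309772 0.07318257080105789
```

View pics/w7d.png

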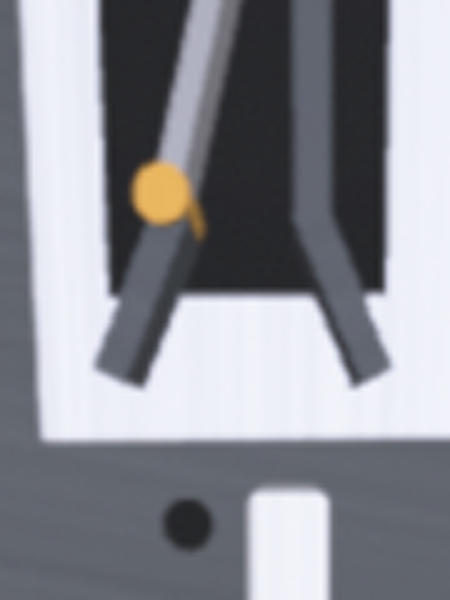

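Run:
```python
from h import *
s=load("w7.npz")
f=lambda cu,cv,z=.036:onz(s,220+cu/5,cv/5,z)[:2]
u=np.array([np.cos(np.radians(10.8)),np.sin(np.radians(10.8))]); n=np.array([-u[1],u[0]])
nose=np.array([0.45396,0.25795]); nose2=f(288,490,.0727); print("nose2",nose2)
for k,p in dict(Lout=(95,368),Lin=(140,382),Rin=(350,385),Rout=(390,370),rwL=(292,100),rwR=(333,100),rwL2=(294,210),rwR2=(333,210),hinge=(160,193)).items():
    q=f(*p); print(k,q.round(4),"rel nose x,y mm",(1000*((q-nose)@u)).round(1),(1000*((q-nose)@n)).round(1))
# panel line lateral offset vs direction
P=cloud(s)[15:40,278:300];
```

```text
nose2 [0.45448695 0.25715256]
Lout [0.4625 0.281 ] rel nose x,y mm 12.7 21.1
Lin [0.462  0.2758] rel nose x,y mm 11.2 16.0
Rin [0.466  0.2521] rel nose x,y mm 10.8 -8.0
Rout [0.4684 0.2479] rel nose x,y mm 12.3 -12.6
rwL [0.4935 0.264 ] rel nose x,y mm 39.9 -1.5
rwR [0.4943 0.2596] rel nose x,y mm 39.9 -6.0
rwL2 [0.4828 0.2617] rel nose x,y mm 29.0 -1.7
rwR2 [0.4836 0.2575] rel nose x,y mm 29.0 -6.0
hinge [0.4818 0.2766] rel nose x,y mm 30.8 13.2
```

Seen from the wrist camera, the nose sits about 4.6 mm to the right of the slot's centre line and in line with it. I'll shift sideways, lower the panel and enter the mouth.

>>> send_rows(translation=[[0,0.25,-0.12],[0,0.2,-0.11],[0,0,0],[-0.4,0,0],[-0.4,0,0],[-0.4,0,0],[-0.4,0,0],[-0.4,0,0],[-0.3,0,0],[0,0,0]], angular=[[0,0,0],[0,0,0],[0,0,0],[0,0,0],[0,0,0],[0,0,0],[0,0,0],[0,0,0],[0,0,0],[0,0,0]])

```text
t: 12.6
eef_pos: [0.4218, 0.2562, 0.0632]
eef_rot: [[-0.983, 0.0, 0.182], [-0.182, -0.0, -0.983], [-0.0, -1.0, 0.0]]
wrist_force: [-0.2, -0.2, -2.4]
finger_gap: 0.0033
```

```bash
python3 snap.py wrist w8
python3 - <<'E'
import cv2,numpy as np
t=np.load("w8.npz")["image"]
cv2.imwrite("pics/w8d.png",cv2.resize(t[60:260,220:360],None,fx=3,fy=3,interpolation=cv2.INTER_CUBIC))
E
```

```text
12.65 [0.4213 0.2559 0.0632] yaw -169.49 down [-0. -0. -1.] q [ 54.2  11.4 -32.3  -0.  -46.4  46.3] F [ 0.3 -0.4 -2.2] gap 0.0034
```

View pics/w8d.png

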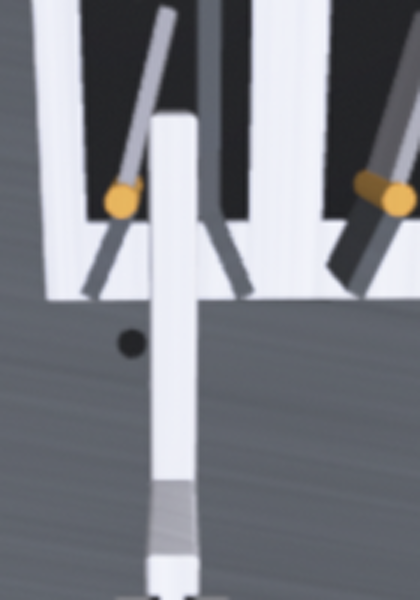

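>>> send_rows(translation=[[0,0,-0.05],[-0.4,0,0],[-0.5,0,0],[-0.5,0,0],[-0.5,0,0],[-0.5,0,0],[-0.5,0,0],[-0.5,0,0],[-0.5,0,0],[-0.5,0,0]], angular=[[0,0,0],[0,0,0],[0,0,0],[0,0,0],[0,0,0],[0,0,0],[0,0,0],[0,0,0],[0,0,0],[0,0,0]])

```text
t: 13.65
eef_pos: [0.5067, 0.2721, 0.0633]
eef_rot: [[-0.983, -0.002, 0.183], [-0.183, -0.002, -0.983], [0.003, -1.0, 0.002]]
wrist_force: [-7.4, -1.9, 4.4]
finger_gap: 0.0036
```

```bash
python3 snap.py wrist w9
python3 - <<'E'
import cv2,numpy as np
from h import *
t=np.load("w9.npz")["image"]
cv2.imwrite("pics/w9d.png",cv2.resize(t[0:280,180:380],None,fx=2.1,fy=2.1,interpolation=cv2.INTER_CUBIC))
p=np.array([0.4213,.2559])
from rig import manip
print(np.linalg.norm(manip.state()["eef_pos"][:2]-p))
E
```

```text
13.7 [0.5084 0.2728 0.0634] yaw -169.42 down [-0.001 -0.001 -1.   ] q [ 47.6  18.6 -21.8   0.  -49.7  52.9] F [ 1.  -1.1  2. ] gap 0.0034
0.08874539308994331
```

View pics/w9d.png

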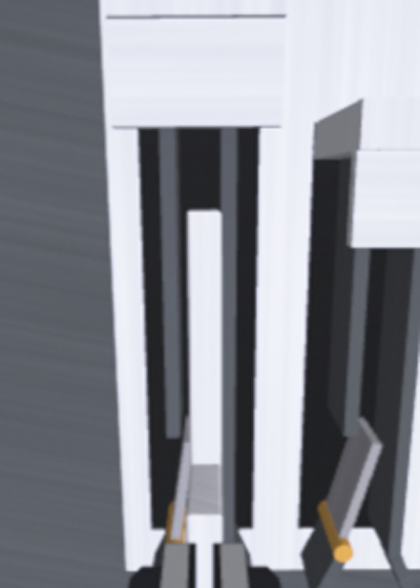

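>>> send_rows(translation=[[-0.3,0,0],[-0.3,0,0],[-0.3,0,0],[-0.3,0,0],[-0.2,0,0],[-0.15,0,0],[-0.1,0,0],[0,0,0],[0,0,0],[0,0,0]], angular=[[0,0,0],[0,0,0],[0,0,0],[0,0,0],[0,0,0],[0,0,0],[0,0,0],[0,0,0],[0,0,0],[0,0,0]])

```text
t: 14.7
eef_pos: [0.5391, 0.2786, 0.0633]
eef_rot: [[-0.983, -0.001, 0.183], [-0.183, -0.001, -0.983], [0.001, -1.0, 0.001]]
wrist_force: [-3.9, -2.1, 2.4]
finger_gap: 0.0035
```

```bash
python3 snap.py wrist w10; python3 snap.py side s10
python3 - <<'E'
import cv2,numpy as np
t=np.load("w10.npz")["image"]
cv2.imwrite("pics/w10d.png",cv2.resize(t[0:280,180:380],None,fx=2.1,fy=2.1,interpolation=cv2.INTER_CUBIC))
i=cv2.imread('pics/s10.png');cv2.imwrite('pics/s10c.png',cv2.resize(i[150:240,200:330],None,fx=6,fy=6,interpolation=cv2.INTER_CUBIC))
from rig import manip
print(np.linalg.norm(manip.state()["eef_pos"][:2]-np.array([0.4213,.2559])))
E
```

```text
14.75 [0.5391 0.2786 0.0633] yaw -169.44 down [-0.001 -0.001 -1.   ] q [ 45.8  21.1 -17.9  -0.  -51.1  54.8] F [-4.8 -2.4  2.9] gap 0.003
14.8 [0.5391 0.2786 0.0633] yaw -169.44 down [-0.001 -0.001 -1.   ] q [ 45.8  21.1 -17.9  -0.  -51.1  54.8] F [-5.1 -2.3  1.9] gap 0.0033
0.11993521270822781
```

View pics/w10d.png

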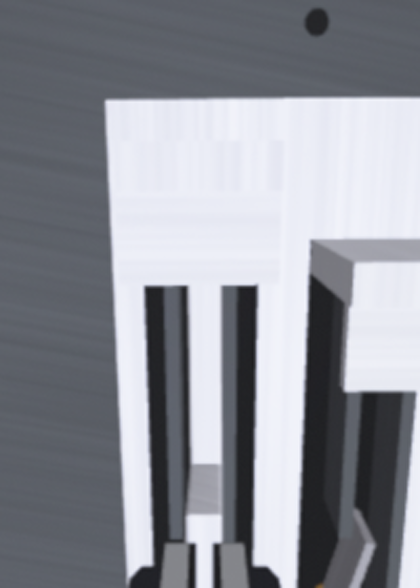

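View pics/s10c.png

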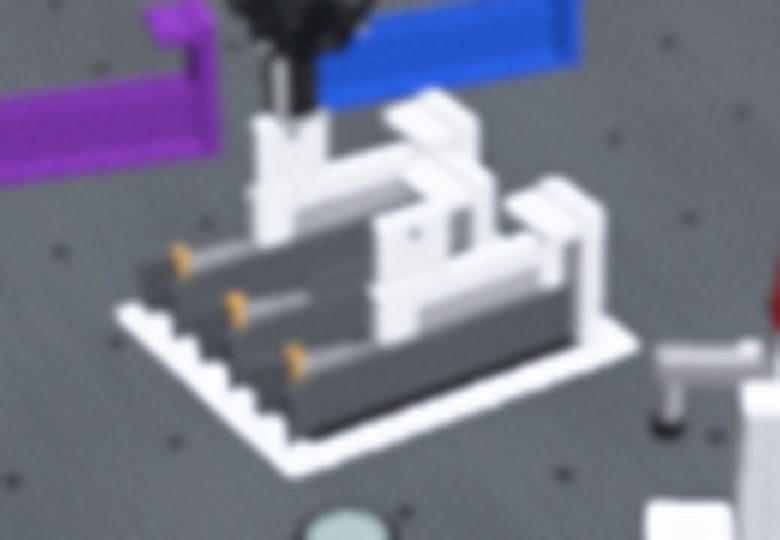

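>>> send_rows(translation=[[-0.05,0,0],[-0.05,0,0],[0,0,0],[0,0,0],[0,0,0],[0,0,0],[0,0,0],[0,0,0],[0,0,0],[0,0,0]], angular=[[0,0,0],[0,0,0],[0,0,0],[0,0,0],[0,0,0],[0,0,0],[0,0,0],[0,0,0],[0,0,0],[0,0,0]])

```text
t: 15.8
eef_pos: [0.5417, 0.2796, 0.0634]
eef_rot: [[-0.983, 0.0, 0.183], [-0.183, 0.0, -0.983], [-0.0, -1.0, -0.0]]
wrist_force: [0.0, 0.3, -2.1]
finger_gap: 0.0034
```

>>> send_rows(translation=[[-0.05,0,0],[-0.05,0,0],[0,0,0],[0,0,0],[0,0,0],[0,0,0],[0,0,0],[0,0,0],[0,0,0],[0,0,0]], angular=[[0,0,0],[0,0,0],[0,0,0],[0,0,0],[0,0,0],[0,0,0],[0,0,0],[0,0,0],[0,0,0],[0,0,0]])

```text
t: 16.8
eef_pos: [0.5431, 0.2796, 0.0633]
eef_rot: [[-0.983, -0.001, 0.183], [-0.183, -0.001, -0.983], [0.001, -1.0, 0.0]]
wrist_force: [-6.1, -1.1, -0.4]
finger_gap: 0.003
```

```bash
python3 snap.py side s11; python3 snap.py top t11
python3 - <<'E'
import cv2,numpy as np
i=cv2.imread('pics/s11.png');cv2.imwrite('pics/s11c.png',cv2.resize(i[150:240,200:330],None,fx=6,fy=6,interpolation=cv2.INTER_CUBIC))
i=cv2.imread('pics/t11.png');cv2.imwrite('pics/t11c.png',cv2.resize(i[165:275,150:250],None,fx=5,fy=5,interpolation=cv2.INTER_CUBIC))
E
```

```text
16.85 [0.5432 0.2796 0.0633] yaw -169.46 down [-0.001 -0.    -1.   ] q [ 45.5  21.4 -17.4  -0.  -51.3  55. ] F [-5.6 -1.6 -0.2] gap 0.003
16.9 [0.5432 0.2796 0.0633] yaw -169.45 down [-0.001 -0.001 -1.   ] q [ 45.5  21.4 -17.4  -0.  -51.3  55. ] F [-4.3 -1.2 -0.3] gap 0.0032
```

View pics/s11c.png

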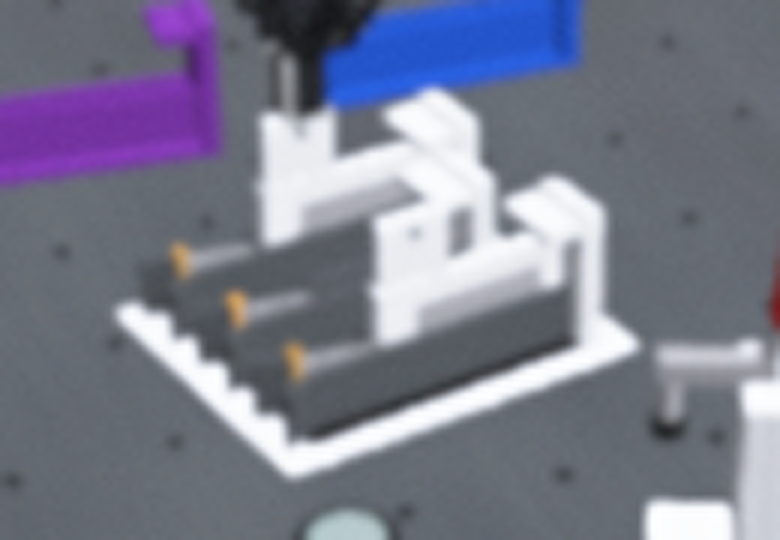

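View pics/t11c.png

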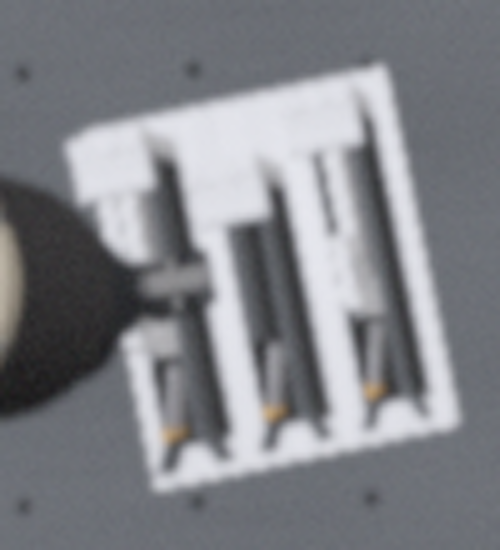

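The nose has met the end stop (-6 N), and the side and top views show the clip slanted shut behind the tail. I'll release and rise.

>>> send_rows(translation=[[0,0,0],[0,0,0],[0,0,0],[0,0,0],[0,-0.3,0],[0,-0.7,0],[0,-1,0],[0,-1,0],[0,-1,0],[0,-1,0]], angular=[[0,0,0],[0,0,0],[0,0,0],[0,0,0],[0,0,0],[0,0,0],[0,0,0],[0,0,0],[0,0,0],[0,0,0]], fingers=0.3)

```text
t: 17.9
eef_pos: [0.544, 0.2801, 0.1658]
eef_rot: [[-0.983, 0.001, 0.183], [-0.183, 0.001, -0.983], [-0.001, -1.0, -0.001]]
wrist_force: [-0.2, 0.5, 0.4]
finger_gap: 0.0254
```

```bash
python3 snap.py wrist w12
python3 - <<'E'
import cv2,numpy as np
t=np.load("w12.npz")["image"]
cv2.imwrite("pics/w12d.png",cv2.resize(t[0:400,140:440],None,fx=1.5,fy=1.5,interpolation=cv2.INTER_CUBIC))
E
python3 plan.py 0.45 -0.26 0.24 90 30 18
```

```text
17.95 [0.5457 0.281  0.1696] yaw -169.4 down [ 0.006  0.003 -1.   ] q [ 45.5  15.8 -10.2   0.1 -63.6  55. ] F [1.3 0.6 4.2] gap 0.0254
from [0.5457 0.281  0.1696] -169.4 turn y units total 17.56
[0.32, -0.12, 0.86] [0, 0.98, 0]
[0.24, -0.12, 0.88] [0, 0.98, 0]
[0.15, -0.12, 0.9] [0, 0.98, 0]
[0.06, -0.12, 0.91] [0, 0.98, 0]
[-0.03, -0.12, 0.92] [0, 0.98, 0]
[-0.12, -0.12, 0.91] [0, 0.98, 0]
[-0.2, -0.12, 0.89] [0, 0.98, 0]
[-0.29, -0.12, 0.87] [0, 0.98, 0]
[-0.37, -0.12, 0.84] [0, 0.98, 0]
[-0.45, -0.12, 0.8] [0, 0.98, 0]
[-0.53, -0.12, 0.75] [0, 0.98, 0]
[-0.6, -0.12, 0.69] [0, 0.98, 0]
[-0.66, -0.12, 0.63] [0, 0.98, 0]
[-0.72, -0.12, 0.56] [0, 0.98, 0]
[-0.77, -0.12, 0.49] [0, 0.98, 0]
[-0.82, -0.12, 0.41] [0, 0.98, 0]
[-0.85, -0.12, 0.33] [0, 0.98, 0]
[-0.88, -0.12, 0.25] [0, 0.98, 0]
[-0.9, -0.12, 0.16] [0, 0.00, 0]
[-0.9, -0.12, 0.16] [0, 0.00, 0]
[-0.9, -0.12, 0.16] [0, 0.00, 0]
[-0.9, -0.12, 0.16] [0, 0.00, 0]
[-0.9, -0.12, 0.16] [0, 0.00, 0]
[-0.9, -0.12, 0.16] [0, 0.00, 0]
[-0.9, -0.12, 0.16] [0, 0.00, 0]
[-0.9, -0.12, 0.16] [0, 0.00, 0]
[-0.9, -0.12, 0.16] [0, 0.00, 0]
[-0.9, -0.12, 0.16] [0, 0.00, 0]
[-0.9, -0.12, 0.16] [0, 0.00, 0]
[-0.9, -0.12, 0.16] [0, 0.00, 0]
```

View pics/w12d.png

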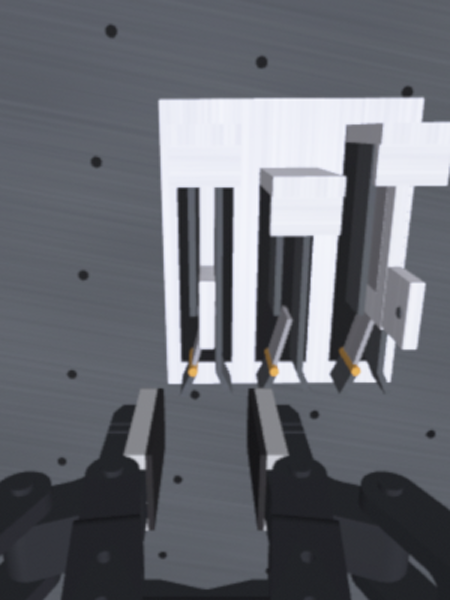

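Run:
```python
import cv2,numpy as np
from h import *
s=load("w12.npz"); t=s["image"]
cv2.imwrite("pics/w12e.png",cv2.resize(t[60:270,240:400],None,fx=3.5,fy=2.85,interpolation=cv2.INTER_CUBIC))
P=cloud(s)
print("tab/plate heights along u=278:",[(v,P[v,278].round(3).tolist()) for v in range(130,262,10)])
```

```text
tab/plate heights along u=278: [(130, [0.595, 0.288, 0.061]), (140, [0.587, 0.287, 0.06]), (150, [0.579, 0.285, 0.061]), (160, [0.572, 0.284, 0.062]), (170, [0.563, 0.282, 0.062]), (180, [0.558, 0.281, 0.073]), (190, [0.556, 0.281, 0.096]), (200, [0.549, 0.28, 0.096]), (210, [0.54, 0.278, 0.094]), (220, [0.533, 0.277, 0.095]), (230, [0.525, 0.275, 0.095]), (240, [0.477, 0.266, 0.006]), (250, [0.465, 0.264, 0.005]), (260, [0.451, 0.261, 0.0])]
```

View pics/w12e.png

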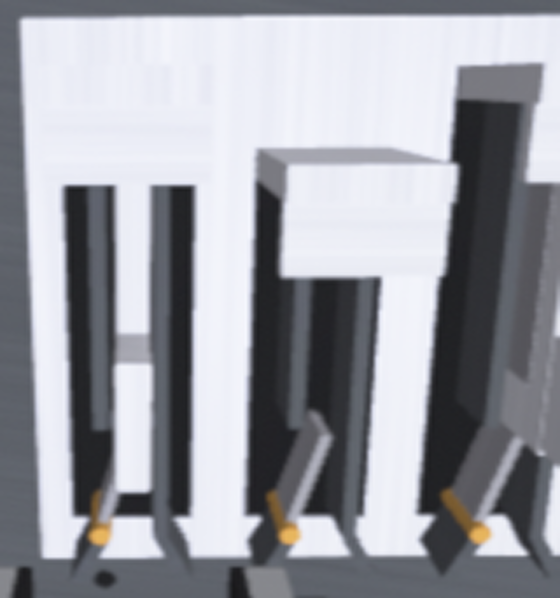

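The plate top is at 61 mm and the tab at 95 mm, so the long panel is resting on the 6 mm floor, with its tail about 4 mm past the clip tip. Next is the short panel.

>>> send_rows(translation=[[0.32,-0.4,0.86],[0.24,-0.4,0.88],[0.15,-0.4,0.9],[0.06,-0.4,0.91],[-0.03,-0.4,0.92],[-0.12,-0.4,0.91],[-0.2,-0.4,0.89],[-0.29,-0.4,0.87],[-0.37,-0.3,0.84],[-0.45,0,0.8]], angular=[[0,0.98,0],[0,0.98,0],[0,0.98,0],[0,0.98,0],[0,0.98,0],[0,0.98,0],[0,0.98,0],[0,0.98,0],[0,0.98,0],[0,0.98,0]], fingers=0.6)

```text
t: 18.95
eef_pos: [0.5116, 0.0992, 0.2357]
eef_rot: [[-0.697, 0.003, -0.717], [0.717, 0.001, -0.697], [-0.001, -1.0, -0.003]]
wrist_force: [0.8, 0.2, -0.4]
finger_gap: 0.0512
```

>>> send_rows(translation=[[-0.53,0,0.75],[-0.6,0,0.69],[-0.66,0,0.63],[-0.72,0,0.56],[-0.77,0,0.49],[-0.82,0,0.41],[-0.85,0,0.33],[-0.88,0,0.25],[-0.9,0,0.16],[-0.9,0,0.16]], angular=[[0,0.98,0],[0,0.98,0],[0,0.98,0],[0,0.98,0],[0,0.98,0],[0,0.98,0],[0,0.98,0],[0,0.9,0],[0,0,0],[0,0,0]])

```text
t: 19.95
eef_pos: [0.4782, -0.0809, 0.2347]
eef_rot: [[0.001, 0.002, -1.0], [1.0, 0.0, 0.001], [0.0, -1.0, -0.002]]
wrist_force: [-0.3, 0.6, 0.9]
finger_gap: 0.051
```

>>> send_rows(translation=[[-0.9,0,0.16],[-0.9,0,0.16],[-0.9,0,0.16],[-0.9,0,0.16],[-0.9,0,0.16],[-0.9,0,0.16],[-0.9,0,0.16],[-0.9,0,0.16],[-0.9,0,0.16],[0,0,0]], angular=[[0,0,0],[0,0,0],[0,0,0],[0,0,0],[0,0,0],[0,0,0],[0,0,0],[0,0,0],[0,0,0],[0,0,0]])

```text
t: 20.95
eef_pos: [0.449, -0.2436, 0.2345]
eef_rot: [[0.003, 0.001, -1.0], [1.0, -0.001, 0.003], [-0.001, -1.0, -0.001]]
wrist_force: [-0.2, 0.5, 0.2]
finger_gap: 0.0514
```

```bash
python3 snap.py wrist w13
```

```text
21.0 [ 0.4492 -0.2428  0.2343] yaw 89.85 down [ 0.001 -0.    -1.   ] q [ -6.3   3.6 -16.6   0.  -69.8   6.2] F [-0.8 -0.6  0.4] gap 0.0509
```

View pics/w13.png

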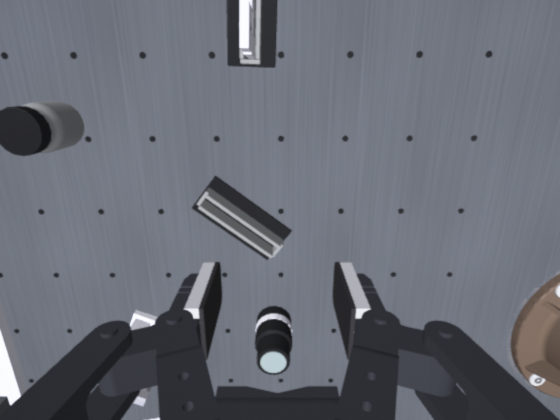

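>>> send_rows(translation=[[-1,0,-0.3],[-1,0,-0.3],[-1,0.3,-0.3],[-1,0.7,-0.25],[-1,1,0],[0,1,0],[0,0,0],[0,0,0],[0,0,0],[0,0,0]], angular=[[0,0,0],[0,0,0],[0,0,0],[0,0,0],[0,0,0],[0,0,0],[0,0,0],[0,0,0],[0,0,0],[0,0,0]])

```text
t: 22.0
eef_pos: [0.473, -0.3419, 0.1749]
eef_rot: [[0.0, 0.002, -1.0], [1.0, -0.001, 0.0], [-0.001, -1.0, -0.002]]
wrist_force: [0.2, -1.0, -0.0]
finger_gap: 0.0513
```

```bash
python3 snap.py wrist w14
```

```text
22.05 [ 0.4729 -0.3419  0.1747] yaw 89.98 down [ 0.002 -0.001 -1.   ] q [-16.7  12.9 -13.4   0.  -63.6  16.7] F [ 0.2 -0.   0.8] gap 0.0514
```

View pics/w14.png

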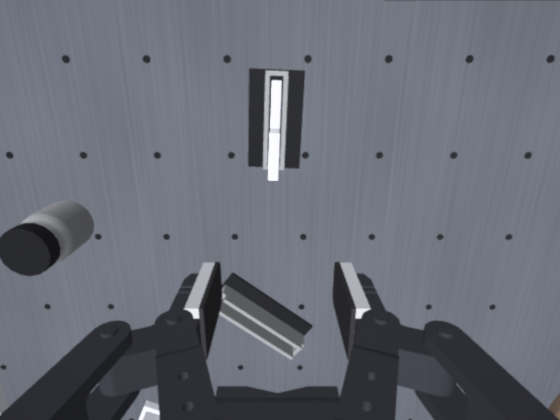

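```bash
python3 pan.py w14.npz 262 292 70 185 .093 .059
python3 - <<'E'
from h import *
s=load("w14.npz");P=cloud(s)
for v in range(72,185,8): print(v,[P[v,u].round(3).tolist() for u in (271,274,277)])
cv2.imwrite("pics/w14c.png",cv2.resize(s["image"][60:190,240:310],None,fx=4.5,fy=4.5,interpolation=cv2.INTER_CUBIC))
E
```

```text
z 0.093 515 rect c [ 476.9 -375.8] size [35.9  9.1] ang 89.7 mean [ 0.4768 -0.3764] dir 87.71 ext 0.036 0.0092 mid [ 0.4769 -0.3757]
z 0.059 479 rect c [ 475.5 -411.6] size [37.8  8. ] ang 87.6 mean [ 0.4755 -0.4118] dir 88.1 ext 0.0378 0.008 mid [ 0.4755 -0.4116]
72 [[0.479, -0.438, 0.023], [0.477, -0.438, 0.021], [0.474, -0.438, 0.022]]
80 [[0.48, -0.431, 0.003], [0.477, -0.431, 0.004], [0.474, -0.431, 0.004]]
88 [[0.479, -0.425, 0.06], [0.476, -0.425, 0.058], [0.474, -0.425, 0.059]]
96 [[0.479, -0.418, 0.058], [0.476, -0.419, 0.06], [0.474, -0.419, 0.059]]
104 [[0.479, -0.412, 0.058], [0.476, -0.412, 0.06], [0.474, -0.412, 0.06]]
112 [[0.479, -0.406, 0.058], [0.476, -0.406, 0.059], [0.474, -0.406, 0.059]]
120 [[0.479, -0.4, 0.059], [0.476, -0.4, 0.059], [0.474, -0.4, 0.06]]
128 [[0.479, -0.393, 0.059], [0.476, -0.393, 0.058], [0.474, -0.393, 0.058]]
136 [[0.478, -0.391, 0.092], [0.476, -0.391, 0.092], [0.474, -0.391, 0.093]]
144 [[0.478, -0.386, 0.093], [0.476, -0.386, 0.093], [0.474, -0.386, 0.093]]
152 [[0.478, -0.38, 0.093], [0.476, -0.38, 0.094], [0.474, -0.38, 0.093]]
160 [[0.478, -0.373, 0.092], [0.476, -0.374, 0.095], [0.474, -0.374, 0.092]]
168 [[0.478, -0.368, 0.093], [0.476, -0.368, 0.094], [0.474, -0.368, 0.094]]
176 [[0.478, -0.361, 0.093], [0.476, -0.361, 0.092], [0.474, -0.361, 0.093]]
184 [[0.48, -0.329, -0.001], [0.477, -0.329, -0.0], [0.474, -0.33, 0.001]]
```

View pics/w14c.png

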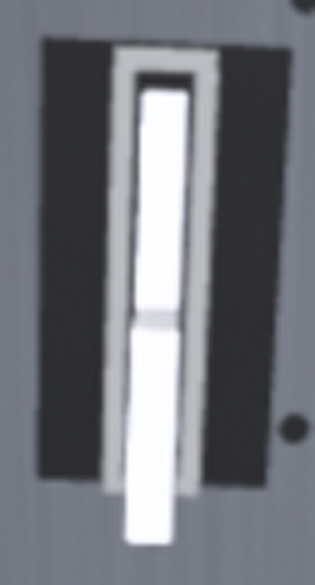

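The wrist view corrects my first reading of the top view. The short panel's tab is at its +y end (y -0.358 to -0.394) and the nose points to -y, heading -92°. That suits the present gripper yaw, so I'll align and descend.

>>> send_rows(translation=[[0,0,0],[-0.6,0.5,-0.1],[-0.6,0.5,-0.1],[-0.5,1,-0.05],[0,0.5,0],[0,0,0],[0,0,0],[0,0,0],[0,0,0],[0,0,0]], angular=[[0,0.36,0],[0,0,0],[0,0,0],[0,0,0],[0,0,0],[0,0,0],[0,0,0],[0,0,0],[0,0,0],[0,0,0]])

```text
t: 23.05
eef_pos: [0.4763, -0.3762, 0.1241]
eef_rot: [[0.037, 0.001, -0.999], [0.999, -0.0, 0.037], [-0.0, -1.0, -0.001]]
wrist_force: [1.2, 0.7, 0.2]
finger_gap: 0.0513
```

```bash
python3 snap.py wrist w15;python3 pan.py w15.npz 262 292 70 265 .093 .059
```

```text
23.1 [ 0.4762 -0.3762  0.124 ] yaw 87.9 down [ 0.001 -0.    -1.   ] q [-19.9  17.5 -14.2   0.  -58.3  17.8] F [ 0.1  0.5 -0. ] gap 0.0512
z 0.093 656 rect c [ 476.7 -376.2] size [35.7  9.8] ang 89.0 mean [ 0.4767 -0.3771] dir 87.91 ext 0.0357 0.0098 mid [ 0.4767 -0.3762]
z 0.059 649 rect c [ 475.4 -411.7] size [38.1  7.8] ang 87.7 mean [ 0.4755 -0.412 ] dir 87.37 ext 0.0381 0.008 mid [ 0.4754 -0.4117]
```

View pics/w15.png

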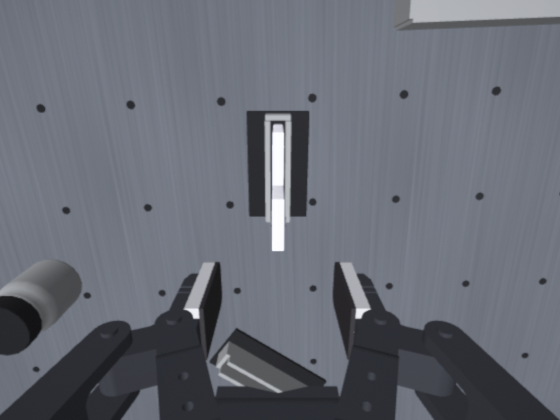

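>>> send_rows(translation=[[0,0.5,-0.02],[0,1,0],[0,1,0],[0,0.75,0],[0,0,0],[0,0,0],[0,0,0],[0,0,0],[0,0,0],[0,0,0]], angular=[[0,0,0],[0,0,0],[0,0,0],[0,0,0],[0,0,0],[0,0,0],[0,0,0],[0,0,0],[0,0,0],[0,0,0]])

```text
t: 24.1
eef_pos: [0.4765, -0.3764, 0.0589]
eef_rot: [[0.037, 0.001, -0.999], [0.999, -0.0, 0.037], [-0.0, -1.0, -0.001]]
wrist_force: [0.5, -0.7, 0.2]
finger_gap: 0.0511
```

>>> send_rows(translation=[[0,0,0],[0,0,0],[0,0,0],[0,0,0],[0,0,0],[0,0,0],[0,0,0],[0,0,0],[0,0,0],[0,0,0]], angular=[[0,0,0],[0,0,0],[0,0,0],[0,0,0],[0,0,0],[0,0,0],[0,0,0],[0,0,0],[0,0,0],[0,0,0]], fingers=0, squeeze=80)

```text
t: 25.1
eef_pos: [0.4765, -0.3764, 0.0586]
eef_rot: [[0.037, 0.0, -0.999], [0.999, -0.0, 0.037], [-0.0, -1.0, -0.0]]
wrist_force: [-0.5, 1.5, 5.1]
finger_gap: 0.0037
```

>>> send_rows(translation=[[0,-0.5,0],[0,-0.5,0],[0,-1,0],[0,-1,0],[0,-1,0],[0,-1,0],[0,-0.5,0],[0,0,0],[0,0,0],[0,0,0]], angular=[[0,0,0],[0,0,0],[0,0,0],[0,0,0],[0,0,0],[0,0,0],[0,0,0],[0,0,0],[0,0,0],[0,0,0]])

```text
t: 26.1
eef_pos: [0.4756, -0.3759, 0.1671]
eef_rot: [[0.037, -0.002, -0.999], [0.999, 0.001, 0.037], [0.001, -1.0, 0.002]]
wrist_force: [-0.7, 0.3, -1.3]
finger_gap: 0.0036
```

```bash
python3 snap.py wrist w16; python3 plan.py 0.40 -0.10 0.1675 139 15 9
```

```text
26.15 [ 0.4757 -0.376   0.1672] yaw 87.87 down [-0.002  0.001 -1.   ] q [-19.9  15.5 -10.9  -0.  -63.7  17.8] F [-0.3 -0.4 -0.9] gap 0.0033
from [ 0.4757 -0.376   0.1672] 87.87 turn y units total -8.92
[0.91, 0.0, 0.29] [0, -0.99, 0]
[0.93, 0.0, 0.19] [0, -0.99, 0]
[0.95, 0.0, 0.1] [0, -0.99, 0]
[0.95, 0.0, 0.01] [0, -0.99, 0]
[0.95, 0.0, -0.09] [0, -0.99, 0]
[0.94, 0.0, -0.18] [0, -0.99, 0]
[0.91, 0.0, -0.27] [0, -0.99, 0]
[0.88, 0.0, -0.36] [0, -0.99, 0]
[0.84, 0.0, -0.45] [0, -0.99, 0]
[0.79, 0.0, -0.53] [0, 0.00, 0]
[0.79, 0.0, -0.53] [0, 0.00, 0]
[0.79, 0.0, -0.53] [0, 0.00, 0]
[0.79, 0.0, -0.53] [0, 0.00, 0]
[0.79, 0.0, -0.53] [0, 0.00, 0]
[0.79, 0.0, -0.53] [0, 0.00, 0]
```

View pics/w16.png

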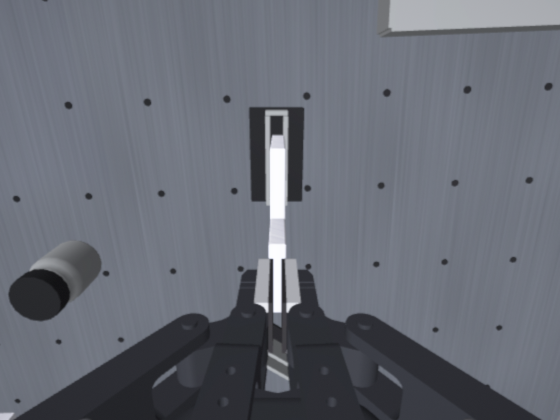

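```bash
python3 plan.py 0.411 0.2005 0.1675 190.8 30 19
```

```text
from [ 0.4757 -0.376   0.1672] 87.87 turn y units total -17.96
[0.96, 0.0, 0.14] [0, -0.95, 0]
[0.97, 0.0, 0.05] [0, -0.95, 0]
[0.97, 0.0, -0.04] [0, -0.95, 0]
[0.96, 0.0, -0.13] [0, -0.95, 0]
[0.94, 0.0, -0.22] [0, -0.95, 0]
[0.92, 0.0, -0.31] [0, -0.95, 0]
[0.88, 0.0, -0.39] [0, -0.95, 0]
[0.84, 0.0, -0.47] [0, -0.95, 0]
[0.79, 0.0, -0.55] [0, -0.95, 0]
[0.74, 0.0, -0.62] [0, -0.95, 0]
[0.68, 0.0, -0.69] [0, -0.95, 0]
[0.61, 0.0, -0.75] [0, -0.95, 0]
[0.53, 0.0, -0.81] [0, -0.95, 0]
[0.46, 0.0, -0.85] [0, -0.95, 0]
[0.37, 0.0, -0.89] [0, -0.95, 0]
[0.29, 0.0, -0.92] [0, -0.95, 0]
[0.2, 0.0, -0.95] [0, -0.95, 0]
[0.11, 0.0, -0.96] [0, -0.95, 0]
[0.02, 0.0, -0.97] [0, -0.95, 0]
[-0.07, 0.0, -0.96] [0, 0.00, 0]
[-0.07, 0.0, -0.96] [0, 0.00, 0]
[-0.07, 0.0, -0.96] [0, 0.00, 0]
[-0.07, 0.0, -0.96] [0, 0.00, 0]
[-0.07, 0.0, -0.96] [0, 0.00, 0]
[-0.07, 0.0, -0.96] [0, 0.00, 0]
[-0.07, 0.0, -0.96] [0, 0.00, 0]
[-0.07, 0.0, -0.96] [0, 0.00, 0]
[-0.07, 0.0, -0.96] [0, 0.00, 0]
[-0.07, 0.0, -0.96] [0, 0.00, 0]
[-0.07, 0.0, -0.96] [0, 0.00, 0]
```

>>> send_rows(translation=[[0.96,0,0.14],[0.97,0,0.05],[0.97,0,-0.04],[0.96,0,-0.13],[0.94,0,-0.22],[0.92,0,-0.31],[0.88,0,-0.39],[0.84,0,-0.47],[0.79,0,-0.55],[0.74,0,-0.62]], angular=[[0,-0.95,0],[0,-0.95,0],[0,-0.95,0],[0,-0.95,0],[0,-0.95,0],[0,-0.95,0],[0,-0.95,0],[0,-0.95,0],[0,-0.95,0],[0,-0.95,0]])

```text
t: 27.15
eef_pos: [0.4538, -0.1834, 0.1677]
eef_rot: [[-0.794, -0.001, -0.608], [0.608, 0.0, -0.794], [0.001, -1.0, 0.001]]
wrist_force: [1.1, 0.2, -0.9]
finger_gap: 0.0035
```

>>> send_rows(translation=[[0.68,0,-0.69],[0.61,0,-0.75],[0.53,0,-0.81],[0.46,0,-0.85],[0.37,0,-0.89],[0.29,0,-0.92],[0.2,0,-0.95],[0.11,0,-0.96],[0.02,0,-0.97],[-0.07,0,-0.96]], angular=[[0,-0.95,0],[0,-0.95,0],[0,-0.95,0],[0,-0.95,0],[0,-0.95,0],[0,-0.95,0],[0,-0.95,0],[0,-0.95,0],[0,-0.9,0],[0,0,0]])

```text
t: 28.15
eef_pos: [0.4307, 0.0085, 0.1678]
eef_rot: [[-0.981, -0.001, 0.194], [-0.194, -0.0, -0.981], [0.001, -1.0, 0.0]]
wrist_force: [-0.1, -0.6, -1.3]
finger_gap: 0.0036
```

>>> send_rows(translation=[[-0.07,0,-0.96],[-0.07,0,-0.96],[-0.07,0,-0.96],[-0.07,0,-0.96],[-0.07,0,-0.96],[-0.07,0,-0.96],[-0.07,0,-0.96],[-0.07,0,-0.96],[-0.07,0,-0.96],[-0.07,0,-0.96]], angular=[[0,0,0],[0,0,0],[0,0,0],[0,0,0],[0,0,0],[0,0,0],[0,0,0],[0,0,0],[0,0,0],[0,0,0]])

```text
t: 29.15
eef_pos: [0.4078, 0.1995, 0.1678]
eef_rot: [[-0.982, -0.001, 0.191], [-0.191, -0.001, -0.982], [0.001, -1.0, 0.001]]
wrist_force: [-1.0, -0.4, -1.4]
finger_gap: 0.0035
```

```bash
python3 snap.py wrist w17; python3 plan.py 0.4115 0.2005 0.073 190.6 5 5
```

```text
29.2 [0.4083 0.2016 0.1679] yaw -168.96 down [-0. -0. -1.] q [ 51.2   0.9 -28.5  -0.  -60.7  49.9] F [ 0.1  2.7 -0. ] gap 0.0031
from [0.4083 0.2016 0.1679] -168.96 turn y units total 0.08
[-0.03, 0.95, 0.02] [0, 0.02, 0]
[-0.03, 0.95, 0.02] [0, 0.02, 0]
[-0.03, 0.95, 0.02] [0, 0.02, 0]
[-0.03, 0.95, 0.02] [0, 0.02, 0]
[-0.03, 0.95, 0.02] [0, 0.02, 0]
```

View pics/w17.png

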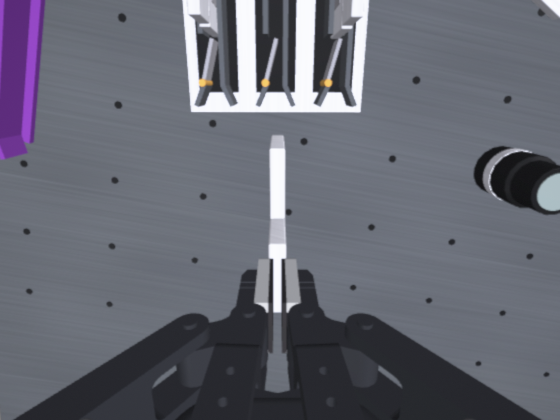

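>>> send_rows(translation=[[0,1,0],[0,1,0],[0,1,0],[0,1,0],[0,0.75,0],[0,0,0],[0,0,0],[0,0,0],[0,0,0],[0,0,0]], angular=[[0,0.06,0],[0,0,0],[0,0,0],[0,0,0],[0,0,0],[0,0,0],[0,0,0],[0,0,0],[0,0,0],[0,0,0]])

```text
t: 30.2
eef_pos: [0.4086, 0.1993, 0.074]
eef_rot: [[-0.983, 0.001, 0.185], [-0.185, 0.001, -0.983], [-0.001, -1.0, -0.001]]
wrist_force: [0.3, 0.5, -1.8]
finger_gap: 0.0036
```

```bash
python3 snap.py wrist w18
python3 - <<'E'
import cv2,numpy as np
from h import *
s=load("w18.npz"); t=s["image"]
cv2.imwrite("pics/w18d.png",cv2.resize(t[20:240,200:360],None,fx=4,fy=2.7,interpolation=cv2.INTER_CUBIC))
cv2.imwrite("pics/w18e.png",cv2.resize(t[20:150,230:330],None,fx=5,fy=4.5,interpolation=cv2.INTER_CUBIC))
P=cloud(s); Q=P[95:225,262:294].reshape(-1,3); q=Q[(Q[:,2]>.06)&(Q[:,2]<.09)]
m=q[:,:2].mean(0); w,V=np.linalg.eigh(np.cov((q[:,:2]-m).T)); d=V[:,1]*np.sign(V[0,1]); a=(q[:,:2]-m)@d;b=(q[:,:2]-m)@V[:,0]
print("z",np.median(q[:,2]),"dir",np.degrees(np.arctan2(d[1],d[0])),"nose",m+d*a.max()+V[:,0]*(b.max()+b.min())/2,"w",np.ptp(b),np.ptp(a), "z nose/tail",np.median(q[a>.01,2]),np.median(q[a<-.01,2]))
E
```

```text
30.25 [0.4085 0.1992 0.0739] yaw -169.33 down [ 0.001  0.001 -1.   ] q [ 51.    7.  -36.1   0.  -46.8  49.7] F [ 0.3 -0.1 -1. ] gap 0.0034
z 0.07429304858276012 dir 11.04837706895483 nose [0.46241232 0.2093783 ] w 0.00837076951557446 0.038381168243909636 z nose/tail 0.07402506869573991 0.07462759293181086
```

View pics/w18e.png

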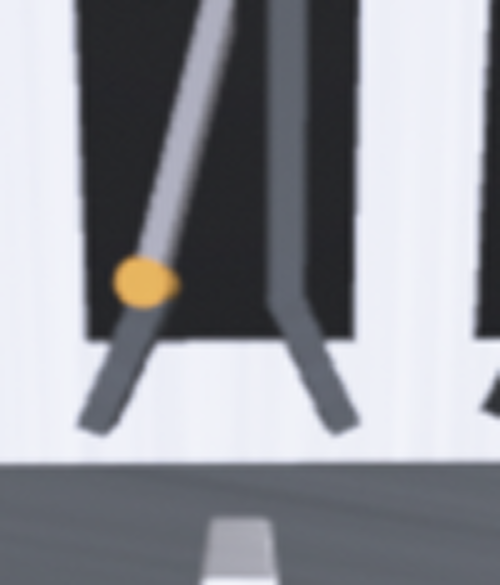

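View pics/w18.png

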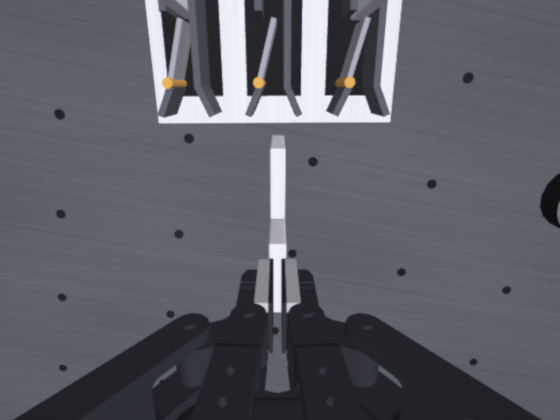

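Run:
```python
from h import *
s=load("w18.npz")
f=lambda cu,cv,z=.036:onz(s,230+cu/5-.5,20+cv/4.5-.5,z)[:2]
u=np.array([np.cos(np.radians(10.8)),np.sin(np.radians(10.8))]); n=np.array([-u[1],u[0]])
nose=f(239,580,.0743); print("nose",nose,"cloud",[.46241,.20938], "dy cloud-manual mm",1000*((np.array([.46241,.20938])-nose)@n))
for k,p in dict(Lout=(78,425),Lin=(105,435),Rin=(332,435),Rout=(360,425),rwL=(269,50),rwL2=(268,280),rwR=(305,150),hinge=(145,282)).items():
    q=f(*p); print(k,q.round(4),(1000*((q-nose)@u)).round(1),(1000*((q-nose)@n)).round(1))
q=f(240,518,.0193); print("nosebottom",q,1000*((q-nose)@u),1000*((q-nose)@n))
```

```text
nose [0.46239594 0.2087747 ] cloud [0.46241, 0.20938] dy cloud-manual mm 0.5919448283525361
Lout [0.4727 0.2302] 14.1 19.1
Lin [0.472  0.2268] 12.8 15.9
Rin [0.477  0.2003] 12.7 -11.1
Rout [0.4789 0.1973] 14.0 -14.4
rwL [0.5207 0.2164] 58.7 -3.4
rwL2 [0.4945 0.2114] 32.1 -3.4
rwR [0.5103 0.2103] 47.4 -7.5
hinge [0.4917 0.2253] 31.9 10.8
nosebottom [0.46219858 0.20861995] -0.22286298553536296 -0.11502328910838544
```

>>> send_rows(translation=[[0,0.3,-0.07],[0,0.23,-0.07],[0,0,0],[-0.4,0,0],[-0.4,0,0],[-0.4,0,0],[-0.4,0,0],[-0.4,0,0],[-0.3,0,0],[0,0,0]], angular=[[0,0,0],[0,0,0],[0,0,0],[0,0,0],[0,0,0],[0,0,0],[0,0,0],[0,0,0],[0,0,0],[0,0,0]])

```text
t: 31.25
eef_pos: [0.4538, 0.2103, 0.0627]
eef_rot: [[-0.983, 0.0, 0.185], [-0.185, -0.0, -0.983], [0.0, -1.0, 0.0]]
wrist_force: [0.0, -1.2, -1.1]
finger_gap: 0.0034
```

```bash
python3 snap.py wrist w19
python3 - <<'E'
import cv2,numpy as np
t=np.load("w19.npz")["image"]
cv2.imwrite("pics/w19d.png",cv2.resize(t[60:260,220:360],None,fx=3,fy=3,interpolation=cv2.INTER_CUBIC))
E
```

```text
31.3 [0.4532 0.2101 0.0626] yaw -169.37 down [-0. -0. -1.] q [ 47.4  12.  -31.5  -0.  -46.5  53.2] F [-0.2 -0.8 -1.8] gap 0.0031
```

View pics/w19d.png

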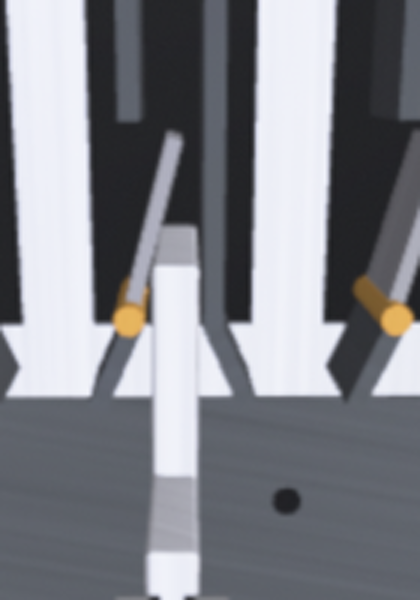

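>>> send_rows(translation=[[0,0,-0.03],[-0.4,0,0],[-0.4,0,0],[-0.4,0,0],[-0.4,0,0],[-0.4,0,0],[-0.4,0,0],[-0.4,0,0],[-0.4,0,0],[-0.4,0,0]], angular=[[0,0,0],[0,0,0],[0,0,0],[0,0,0],[0,0,0],[0,0,0],[0,0,0],[0,0,0],[0,0,0],[0,0,0]])

```text
t: 32.3
eef_pos: [0.523, 0.2232, 0.0631]
eef_rot: [[-0.983, -0.002, 0.185], [-0.185, -0.002, -0.983], [0.003, -1.0, 0.001]]
wrist_force: [-6.7, -3.6, 7.6]
finger_gap: 0.0033
```

>>> send_rows(translation=[[-0.3,0,0],[-0.3,0,0],[-0.2,0,0],[-0.2,0,0],[-0.15,0,0],[-0.1,0,0],[0,0,0],[0,0,0],[0,0,0],[0,0,0]], angular=[[0,0,0],[0,0,0],[0,0,0],[0,0,0],[0,0,0],[0,0,0],[0,0,0],[0,0,0],[0,0,0],[0,0,0]])

```text
t: 33.3
eef_pos: [0.5477, 0.2279, 0.0631]
eef_rot: [[-0.983, -0.002, 0.185], [-0.185, -0.002, -0.983], [0.002, -1.0, 0.001]]
wrist_force: [-4.8, -3.1, 5.4]
finger_gap: 0.0037
```

Run:
```python
from rig import manip
import numpy as np
p=manip.state()["eef_pos"][:2]-np.array([.5262,.2225]);a=np.radians(10.8);print(p@[np.cos(a),np.sin(a)],p@[-np.sin(a),np.cos(a)],manip.state()["wrist_force"])
```

```text
0.02215970000188546 0.0013171194382130926 [-4.81956447 -3.09634331  5.38069977]
```

>>> send_rows(translation=[[-0.05,0,0],[-0.05,0,0],[-0.05,0,0],[0,0,0],[0,0,0],[0,0,0],[0,0,0],[0,0,0],[0,0,0],[0,0,0]], angular=[[0,0,0],[0,0,0],[0,0,0],[0,0,0],[0,0,0],[0,0,0],[0,0,0],[0,0,0],[0,0,0],[0,0,0]])

```text
t: 34.3
eef_pos: [0.5513, 0.2294, 0.0628]
eef_rot: [[-0.983, 0.0, 0.185], [-0.185, 0.0, -0.983], [-0.0, -1.0, -0.0]]
wrist_force: [0.0, 0.5, -1.3]
finger_gap: 0.0035
```

```bash
python3 snap.py side s20; python3 snap.py top t20
python3 - <<'E'
import cv2,numpy as np
i=cv2.imread('pics/s20.png');cv2.imwrite('pics/s20c.png',cv2.resize(i[150:240,200:330],None,fx=6,fy=6,interpolation=cv2.INTER_CUBIC))
i=cv2.imread('pics/t20.png');cv2.imwrite('pics/t20c.png',cv2.resize(i[165:275,150:250],None,fx=5,fy=5,interpolation=cv2.INTER_CUBIC))
from rig import manip
p=manip.state()["eef_pos"][:2]-np.array([.5262,.2225]);a=np.radians(10.8);print(p@[np.cos(a),np.sin(a)],p@[-np.sin(a),np.cos(a)],manip.state()["wrist_force"])
E
```

```text
34.35 [0.5513 0.2295 0.0629] yaw -169.32 down [ 0.  0. -1.] q [ 41.3  20.2 -19.3   0.  -50.4  59.3] F [-0.3 -0.4 -1.1] gap 0.0035
34.4 [0.5513 0.2294 0.0629] yaw -169.33 down [ 0.  0. -1.] q [ 41.3  20.2 -19.3   0.  -50.4  59.3] F [ 0.5 -1.  -1.8] gap 0.0035
0.025910788687325423 0.002101907327653862 [ 0.53453025 -1.03264933 -1.82429023]
```

View pics/s20c.png

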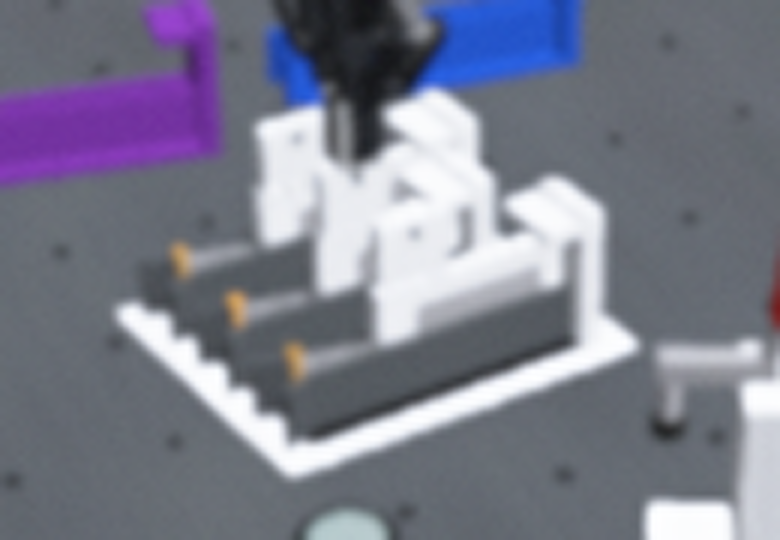

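View pics/t20c.png

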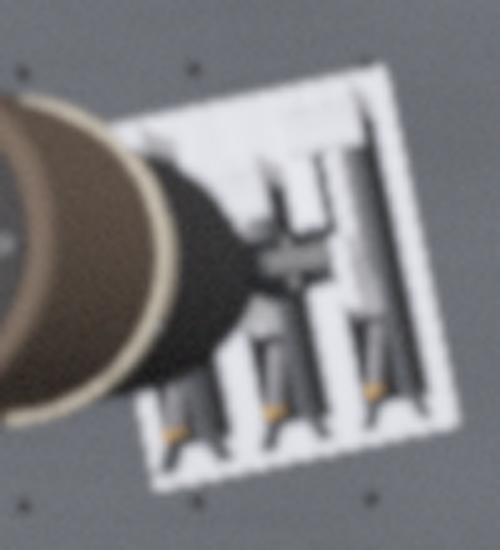

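The clip load dropped from about 5 N to zero as the tail passed it, and all three clips look parallel and shut. I'll nudge 1 mm more towards the stop, release and rise.

>>> send_rows(translation=[[-0.05,0,0],[0,0,0],[0,0,0],[0,0,0],[0,0,0],[0,0,0],[0,0,0],[0,0,0],[0,0,0],[0,0,0]], angular=[[0,0,0],[0,0,0],[0,0,0],[0,0,0],[0,0,0],[0,0,0],[0,0,0],[0,0,0],[0,0,0],[0,0,0]])

```text
t: 35.4
eef_pos: [0.552, 0.2294, 0.0628]
eef_rot: [[-0.983, -0.0, 0.185], [-0.185, -0.0, -0.983], [0.0, -1.0, 0.0]]
wrist_force: [-4.2, -0.8, -0.5]
finger_gap: 0.0034
```

>>> send_rows(translation=[[0,0,0],[0,0,0],[0,0,0],[0,0,0],[0,0,0],[0,-0.3,0],[0,-0.7,0],[0,-1,0],[0,-1,0],[0,-1,0]], angular=[[0,0,0],[0,0,0],[0,0,0],[0,0,0],[0,0,0],[0,0,0],[0,0,0],[0,0,0],[0,0,0],[0,0,0]], fingers=0.3)

```text
t: 36.4
eef_pos: [0.5522, 0.2295, 0.1441]
eef_rot: [[-0.983, 0.0, 0.185], [-0.185, 0.0, -0.983], [-0.0, -1.0, -0.0]]
wrist_force: [0.7, -0.3, 0.7]
finger_gap: 0.0253
```

>>> send_rows(translation=[[0.5,-1,0],[0.5,-1,0],[0.5,-1,0],[0.5,-1,0],[0.5,-1,0],[0,0,0],[0,0,0],[0,0,0],[0,0,0],[0,0,0]], angular=[[0,0,0],[0,0,0],[0,0,0],[0,0,0],[0,0,0],[0,0,0],[0,0,0],[0,0,0],[0,0,0],[0,0,0]])

```text
t: 37.4
eef_pos: [0.503, 0.2201, 0.242]
eef_rot: [[-0.983, -0.001, 0.185], [-0.185, -0.001, -0.983], [0.001, -1.0, 0.001]]
wrist_force: [0.3, -1.0, -0.2]
finger_gap: 0.0251
```

```bash
python3 snap.py wrist w21; python3 snap.py side s21;  python3 - <<'E'
import cv2,numpy as np
from h import *
i=cv2.imread('pics/s21.png');cv2.imwrite('pics/s21c.png',cv2.resize(i[150:240,200:330],None,fx=6,fy=6,interpolation=cv2.INTER_CUBIC))
s=load("w21.npz");t=s["image"]
cv2.imwrite("pics/w21d.png",cv2.resize(t[50:270,200:400],None,fx=3,fy=2.7,interpolation=cv2.INTER_CUBIC))
P=cloud(s).reshape(-1,3); u=np.array([np.cos(np.radians(10.8)),np.sin(np.radians(10.8))]); n=np.array([-u[1],u[0]])
for k,o in dict(L=(.5169,.2738),S=(.5262,.2225),F=(.5360,.1722)).items():
    x=(P[:,:2]-o)@u; y=(P[:,:2]-o)@n
    m=(abs(y)<.013)&(x>-.03)&(x<.06)&(abs(P[:,2]-.095)<.004)
    print(k,m.sum(),"tab x",np.percentile(x[m],[1,99]).round(4),"y",np.percentile(y[m],[2,98]).round(4),"z",np.median(P[m,2]))
    m=(abs(y)<.013)&(x>.04)&(x<.09)&(abs(P[:,2]-.061)<.003)
    if m.sum()>10: print("  plate",m.sum(),"x",x[m].min().round(4),x[m].max().round(4),"ymid",np.median(y[m]).round(4),"z",np.median(P[m,2]))
E
```

```text
37.45 [0.503  0.2201 0.2421] yaw -169.34 down [-0.001 -0.001 -1.   ] q [ 44.1   7.2 -11.4  -0.  -71.4  56.6] F [ 0.1 -0.3 -0.2] gap 0.0256
37.5 [0.503  0.2202 0.2422] yaw -169.34 down [-0.001 -0.001 -1.   ] q [ 44.1   7.2 -11.4  -0.  -71.4  56.6] F [-0.6  0.1 -0. ] gap 0.0256
L 366 tab x [0.0063 0.0412] y [-0.0033  0.0044] z 0.09495926515602757
  plate 410 x 0.04 0.0849 ymid 0.0003 z 0.061091240689620324
S 350 tab x [0.0066 0.0422] y [-0.0023  0.005 ] z 0.09504733367906745
  plate 159 x 0.0423 0.0601 ymid 0.0012 z 0.061098150390789585
F 366 tab x [0.0054 0.0404] y [-0.0032  0.0048] z 0.09492865903186612
  plate 420 x 0.0409 0.0849 ymid 0.0011 z 0.06099452761312735
```

View pics/w21d.png

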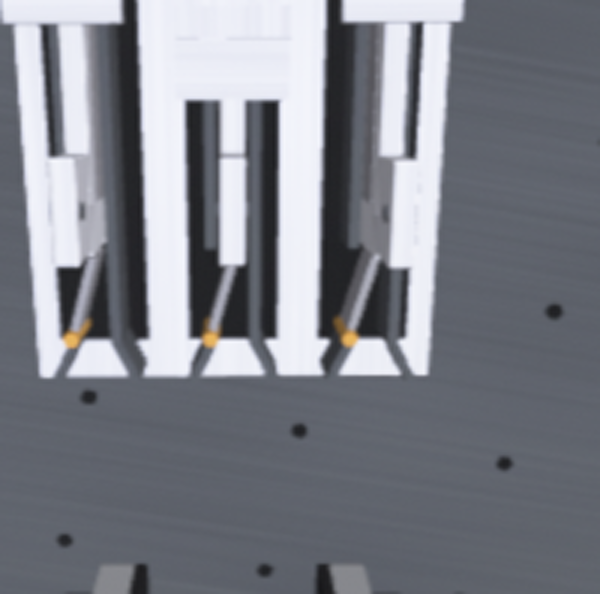

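View pics/s21c.png

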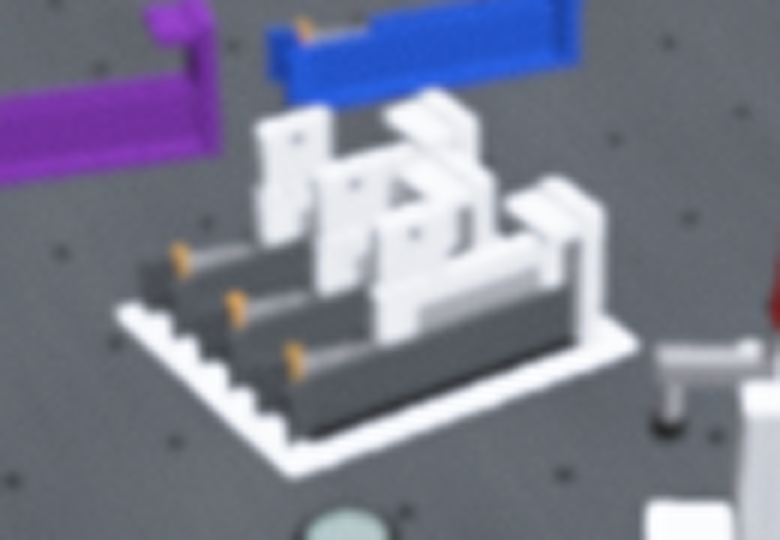

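All three panels sit alike on their floors: tab tops at 95 mm, tab ends at the same slot x within about 1 mm, and the clips slant parallel and shut. Nothing touches the gripper, so I'm handing in.

```bash
python3 -c "
from rig import manip
print(manip.finish_job())"
```

```text
the job is handed in; nothing more can be done
None
```

I stowed both panels in their own slots, long first and then short, and handed the job in at about 37.5 s. It gave no verdict.

**What I did:** I lifted each panel by its tab, lined it up at the mouth with the wrist camera, and slid it in nose first. I pushed until the clip load vanished and the nose met the end stop (about 4 to 6 N), then released it and backed off.

**Last checks:**
- **Panels:** In all three slots the plate tops were at 61 mm and the tab tops at 95 mm, so every panel stands on its 6 mm floor. The tab ends were at the same slot x within about 1.3 mm, and the panels were within about 1.5 mm of the centre line.
- **Clips:** All three look parallel and shut in the wrist and side views. I couldn't read the clip angles directly.
- **Bystanders:** The barrel showed no movement in the pictures along the way. I never came near the jar or the clamp, and there were no unexpected forces. I did not re-measure these three at the end.

**What disagreed:**
- I first read the short panel's direction wrongly from the top view. The wrist camera corrected it before the grasp.
- The finger gap read about 3.5 mm on the 8 mm tabs, though both grips held.
- Tail positions came out about 6 mm past the clip tip, against at most 5 mm possible. The already stowed panel reads about the same (5.4 mm), so I put this down to camera calibration.

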